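# Lock a lens barrel with a counter-hold spanner

## Robot

A 6-joint arm with a two-finger parallel gripper is mounted at the origin on the work surface. World frame = base frame: x ahead of the robot, y to its left, z up, the work surface at z = 0. Lengths are in m, angles in degrees, forces in N, time in s.
With the tool pointing down it reaches from about 0.325 to 0.775 m from the base axis. Payload 5.5 kg.
Tool frame: the origin (TCP) lies between the finger pads; the fingertips stand 8 mm ahead of it and the grasp point (between the pads) lies 11 mm behind it (env.tip_extent is the distance from the TCP to the fingertips, in m); z points along the fingers, y is the direction in which the jaws open and shut (so a half turn about z gives the same grasp; the last joint's range is limited). The gripper opens to 85 mm and grips with 20 to 120 N. Pads are 22 mm wide; open, the fingers measure 114 mm over their backs; the gripper's body (76 mm by 85 mm) begins 54 mm behind the grasp point. The pads swing forward as they close: fully open they stand 13 mm farther back than shut.
Start: joints at [-68.852, 5.22, 70.514, -0, 104.267, -3.249], TCP at [0.248, -0.546, 0.239] pointing down, gripper open.
Joint ranges: [-164.24, 164.24], [-49.07, 125.15], [9.68, 141.18], [-86.29, 266.29], [3.28, 154.24], [-151.56, 151.56]. Speed limits (degrees/s): [147.25, 147.25, 172.46, 180, 180, 180].

## Interface

Orientations are given as [roll, pitch, yaw] about the fixed x, y, z axes, in that order (R = Rz(yaw) Ry(pitch) Rx(roll)).
In Python, from rig import env gives the robot as it stands.
- The arm moves only by the tool servo_tool, never from a script. Its argument "deltas" is text: rows parted by semicolons, each of 7 numbers parted by spaces: the shift along the tool's x, y, z in m, then the turn, a rotation vector about the tool's x, y, z in rad, then the closure, from -1 (fully open) to 1 (shut). In form: tx ty tz wx wy wz fingers; .... A call has 1 to 10 rows; each row shifts and turns the pose as measured when the row begins, along the tool's axes as they then stand; what a row does not reach is not made up. A row lasts 1/8 s, in which the tool goes at most 62.5 mm and 10.7 degrees, less where a joint would pass 70% of its speed; a pose out of reach is approached as far as the arm can. A call with a gripper value outside its range is refused whole. The fingers move at their own pace and stop on an object; "force" is the grip in N (left out, the last holds). Time passes only in rows, so rows that do not move let the fingers close. It gives the time, the measured TCP pose, the force and the opening at its end, in the units of the state.
- env.sense(): the state, without advancing time (a new reading comes with each control period).
- env.read_camera(name): name is "scene" or "top" or "wrist"; returns the picture (384x512x3 uint8, red, green, blue); there is no depth.
- env.camera_info(name): a dict with "K" (3x3 intrinsics, pixels), "dist_coeffs" ([k1, k2, p1, p2, k3] as OpenCV has them; the pictures are not rectified), "rvec" (rotation vector, rad) and "tvec" (3), from world to camera coordinates, as OpenCV has them. Camera axes: x right, y down, z forward; pixel columns grow to the right and rows downward; lengths in m; the calibration is good to about 2 mm. A picture is of the moment at which its call begins: read the wrist's pose just before it. camera_info takes no time and is no camera call; for the wrist camera it gives the pose at the moment of the call.
- env.close_job(): hands the job in, once; it reports no verdict.
The state is a dict: "t": time; "q": joint angles; "dq": joint speeds; "joint_torque": joint torques, N m; "tool_pos": TCP position; "tool_rot": TCP orientation; "ft_force": force on the tool from outside, world axes, zero at the start; "torque": the same for the moment, N m; "gripper_width": finger opening in m.
Only numpy, scipy, OpenCV 4.12 (cv2) and the standard library are available. Lean on these libraries where they do the work, as an engineer would, in place of code of your own. Each camera call takes 0.05 s, during which the arm holds its last target.

## Task

The lens standing in its bench mount is focused but its lock ring is loose, and turning the ring would drag the barrel round. Drop the larger flat spanner over the flats of the barrel head, fully down with its tail between the two stop posts, so that the barrel is held still; then turn the knurled lock ring below it clockwise (seen from above) until it comes up firmly tight, without overtightening. Leave the spanner seated, do not press it down hard if it has not found the flats, and leave the other things where they are.

Things in the scene. Friction and masses are not known exactly. Their poses are not given: they have to be found in the camera images.
- unit_seat (a point): (All sizes in mm.) Fixed lens unit on a dark plate. Point on the vertical barrel axis at the shoulder where the spanner rests, 74 above the table. z up; the stop posts lie along -x. From the table up: base plate 14 thick (90 x 90, an arm 46 wide reaching to x = -125), housing 50 in diameter (z 14 to 48), lock ring (z 48 to 66), barrel shoulder 48 in diameter (z 66 to 74), barrel head (z 74 to 96).
- stop: Two upright aluminium stop posts on the base plate; origin on the barrel axis at table height, axes as the unit. Posts at x = -100 (14 long in x, 10 wide in y), tops 86 above the table, gap 18 (y = -9 to 9) for the spanner's tail, with a sill in it at 74 on which the tail rests. As the ring is turned the tail bears on one post, 100 from the axis: about 2 N while the ring runs freely; more than 24 N is overtightened.
- barrel_head (a point): Centre of the barrel head, 85 above the table: a bare metal block 28 long (barrel x), 22 across its two flats (faces at barrel y = +-11), 22 high (z 74 to 96), with a lens in its top. Axes turn with the barrel; they agree with the unit's axes within 0.04 rad at the start.
- barrel (a joint): Angle of the barrel in the housing, rad, growing clockwise seen from above; 0 = in focus, at the start within 0.03. Held only by 0.06 N m of friction. It must stay within 0.25.
- lock_ring (a joint): Angle of the ring relative to the barrel, rad, growing clockwise seen from above (tightening). Starts at 0.3 to 0.8; its thread ends at 1.4, stiff there: 0.03 rad more adds some 0.7 N m. Friction of ring on barrel 0.25 N m, so a free barrel is dragged round. Firmly tight: turned to the end and held there with about 1 N m for 0.3 s (0.65 is the least, over 2.4 is overtightened).
- ring_mid (a point): Centre of the lock ring on the barrel axis, 57 above the table: black, knurled, 64 in diameter, 18 high (z 48 to 66). Beside it all is free down to the base plate. Above it, on the side of the posts, lies the spanner's handle: fingers at the ring must keep 0.7 rad from the handle's line while turning. A grip of 60 N does not slip at the torque needed.
- spanner_grip (a point): Grip point in the middle of the larger steel spanner's handle, half-way up (7 above its underside), near its centre of mass; it lies flat on the table. Spanner 136 long, 14 thick, about 0.2 kg; handle 14 wide from x = +24 to x = -70; the fork opens towards +x, z is up.
- spanner_jaws (a point): Middle of the larger spanner's fork, half-way up, 50 from the grip point along the spanner's +x: opening 23.6 wide between two jaws each 8 wide (39.6 over both), ending 16 ahead of this point. The throat is 17 behind this point, so over the head it has 3 of slack towards the posts. Seated, this point is over the barrel axis within 12 and 7 above the shoulder.
- spanner_tail (a point): Point on the larger spanner's handle, half-way up, 50 behind the grip point along the spanner's -x; seated, it lies between the stop posts.
- small_grip (a point): Grip point of the smaller spanner, which does not fit (opening 13, 27 over both jaws, 109 long, 14 thick). The two spanners lie in either order. Bystander.
- lens_cap: Black lens cap, 52 in diameter, 10 high, origin under its centre. Bystander.
- tape_roll: Roll of grey tape, 90 in diameter, 24 high, origin under its centre. Bystander.
- battery: Black camera battery, 70 x 40 x 45 high, origin under its centre. Bystander.
- brush: Cleaning brush 150 long, lying on the table. Bystander.
- screw_jar: Clear screw jar, 56 in diameter, 65 high, origin under its centre. Bystander.

How it is judged:
By the outcome, as a careful person would: the job done as asked, in the order asked, and still so for the second after the job is handed in, with the robot touching nothing.
It also fails if it takes over 67 s, if anything falls off the work surface, if the arm or the gripper's body presses on something with over 40 N, if the wrist force passes 120 N, or if a joint passes its speed limit or range.

## Working session

There is one attempt and no reset: what is moved stays moved. The work goes in short steps, Python scripts to look and compute and a tool call to move; the robot and the scene stay as the last step left them, time stands still between calls to the robot, and variables do not carry over. Pictures are saved under pics/ and viewed, and the job is handed in when it is done.

Besides the shell and the picture viewer there is one more tool, called as name(argument=value, ...) on one line, values as JSON. servo_tool: Moves the arm, as the interface text tells. Its arguments: {"type":"object","properties":{"deltas":{"type":"string"},"force":{"type":"number"}},"required":["deltas"]}

```bash
mkdir -p pics; ls
python3 - <<'E'
from rig import env
import cv2
print(env.sense())
for n in("top","scene","wrist"):
    im=env.read_camera(n); cv2.imwrite(f"pics/{n}0.png",im[:,:,::-1]); i=env.camera_info(n); print(n,i)
E
```

```text
pics
{'t': 0.0, 'q': array([-6.88523651e+01,  5.26382621e+00,  7.05805692e+01, -5.25339611e-04,
        1.04265421e+02, -3.24798163e+00]), 'dq': array([-0.07650799, -0.04444933,  0.0006136 , -0.006193  ,  0.07262511,
        0.0788054 ]), 'joint_torque': array([-1.11367949e-04, -4.58731842e+01, -4.18017054e+01, -1.24966100e-04,
        1.16646974e-02,  2.41652322e-05]), 'tool_pos': array([ 0.2477322 , -0.54619312,  0.23815625]), 'tool_rot': array([-1.79890331e+02, -5.71339009e-03,  2.43954821e+01]), 'ft_force': array([-0.66359364,  0.30688449,  0.48275595]), 'torque': array([0.00619724, 0.0159476 , 0.06482825]), 'gripper_width': 0.08544194568975964}
top {'K': array([[388.7415496 ,   0.        , 256.38785474],
       [  0.        , 388.7415496 , 184.81909222],
       [  0.        ,   0.        ,   1.        ]]), 'dist_coeffs': array([-0.06618529,  0.        ,  0.        ,  0.        ,  0.        ]), 'rvec': array([ 2.17468184, -2.20064628,  0.09245401]), 'tvec': array([-0.02334083,  0.57029793,  1.1027082 ])}
scene {'K': array([[367.94547975,   0.        , 254.73930028],
       [  0.        , 367.94547975, 188.46598953],
       [  0.        ,   0.        ,   1.        ]]), 'dist_coeffs': array([-0.01361487,  0.        ,  0.        ,  0.        ,  0.        ]), 'rvec': array([ 0.79735412,  2.806113  , -0.75727859]), 'tvec': array([ 0.50995325, -0.22423763,  0.9946687 ])}
wrist {'K': array([[302.93868932,   0.        , 260.04414839],
       [  0.        , 302.93868932, 188.6044396 ],
       [  0.        ,   0.        ,   1.        ]]), 'dist_coeffs': array([-0.08303941,  0.        ,  0.        ,  0.        ,  0.        ]), 'rvec': array([-2.42238683,  1.56115444,  0.23684456]), 'tvec': array([-0.59970121, -0.03819283,  0.38014922])}
```

View pics/top0.png

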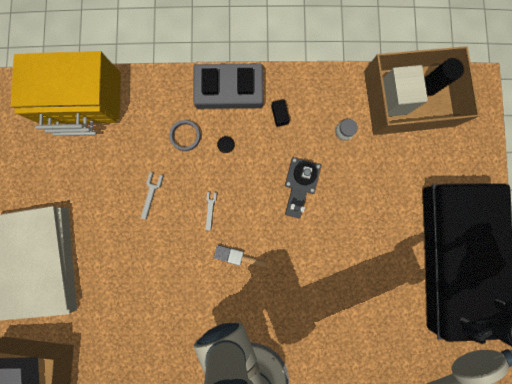

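View pics/scene0.png

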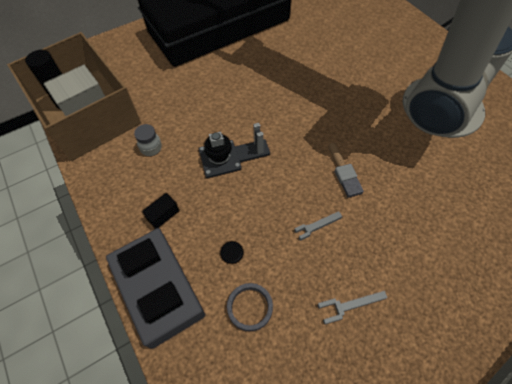

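View pics/wrist0.png

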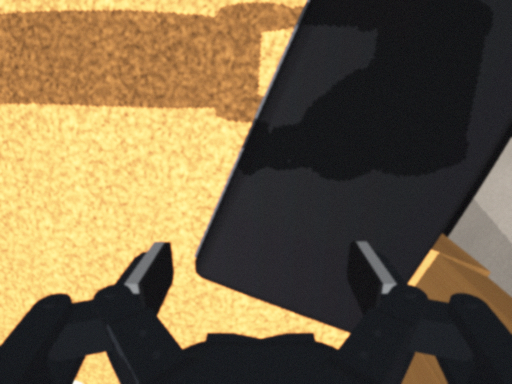

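The top view shows the larger spanner near (152,195), the smaller near (211,210), and the unit near (303,178) with its posts near (297,208). I'll enlarge these for measurement.

```bash
cat > h.py <<'E'
import numpy as np, cv2
def ray(info,uv):
    p=cv2.undistortPoints(np.array([[uv]],float),info["K"],info["dist_coeffs"])[0,0]
    R=cv2.Rodrigues(info["rvec"])[0]; c=-R.T@info["tvec"]; d=R.T@np.array([p[0],p[1],1.]); return c,d
def onz(info,uv,z):
    c,d=ray(info,uv); return c+d*(z-c[2])/d[2]
def proj(info,P):
    return cv2.projectPoints(np.atleast_2d(np.array(P,float)),info["rvec"],info["tvec"],info["K"],info["dist_coeffs"])[0][:,0]
def crop(src,dst,x0,y0,w,h,s):
    im=cv2.imread(src)[y0:y0+h,x0:x0+w]; cv2.imwrite(dst,cv2.resize(im,None,fx=s,fy=s,interpolation=cv2.INTER_CUBIC))
E
python3 - <<'E'
from h import *
crop("pics/top0.png","pics/t_sp.png",130,160,50,65,9)
crop("pics/top0.png","pics/t_un.png",270,150,65,72,8)
crop("pics/scene0.png","pics/s_sp.png",310,280,85,48,9)
crop("pics/scene0.png","pics/s_un.png",190,115,85,65,9)
E
```

```text
(no output)
```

View pics/t_sp.png

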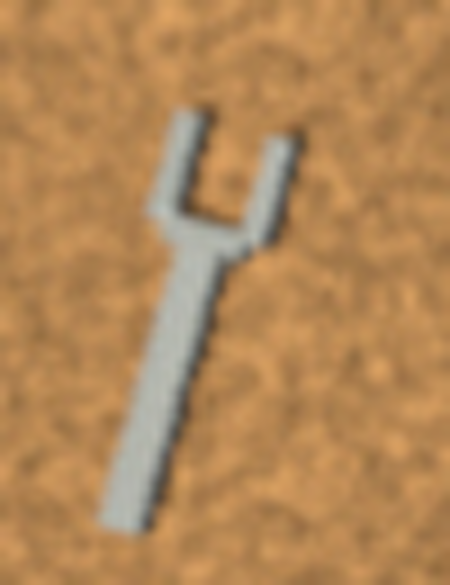

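View pics/t_un.png

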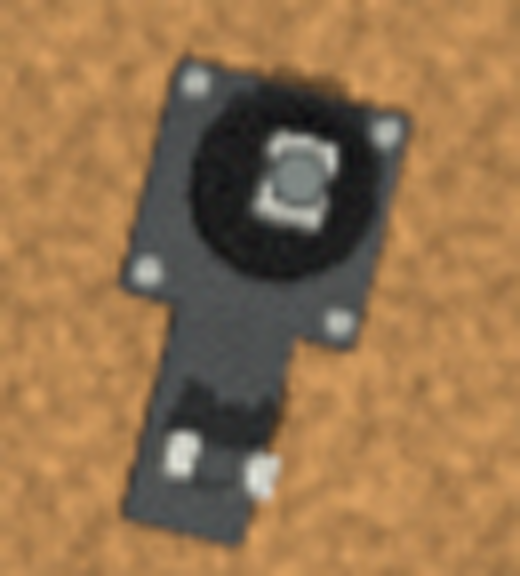

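View pics/s_un.png

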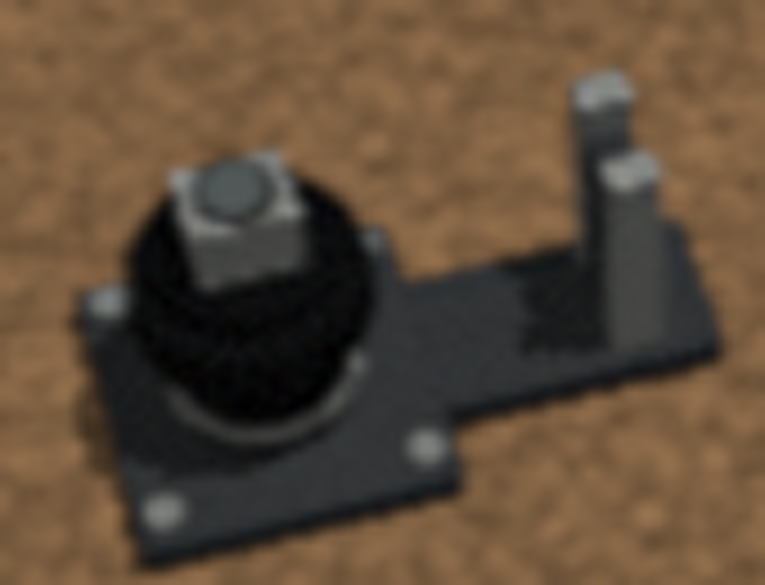

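View pics/s_sp.png

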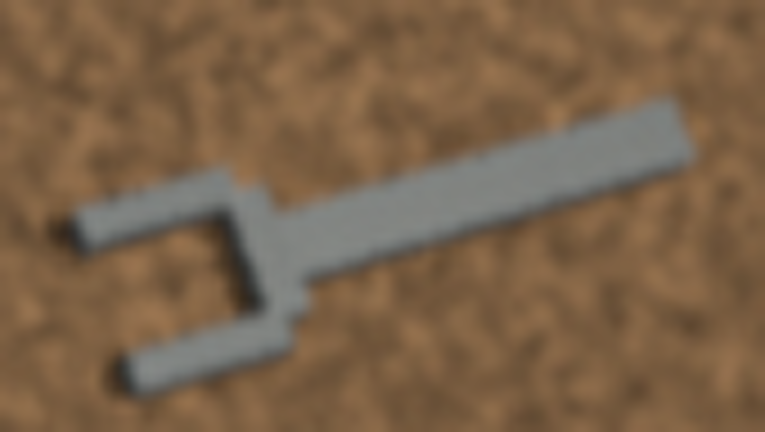

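```bash
cat > fit.py <<'E'
from h import *
from rig import env
from scipy.optimize import least_squares
T=env.camera_info("top"); S=env.camera_info("scene")
def full(p,x0,y0,s): return ((np.array(p)+.5)/s-.5+np.array([x0,y0]))
def fit(obs,x0):
    def res(v):
        c,s=np.cos(v[2]),np.sin(v[2]); r=[]
        for info,P,uv in obs:
            W=np.array([v[0]+c*P[0]-s*P[1],v[1]+s*P[0]+c*P[1],P[2]])
            r+=list(proj(info,W)[0]-uv)
        return r
    f=least_squares(res,x0); print(f.x,np.degrees(f.x[2])); print(np.array(f.fun).reshape(-1,2).round(1).tolist()); return f.x
E
python3 - <<'E'
from fit import *
m=1e-3
tu=lambda a,b:full((a,b),270,150,8); su=lambda a,b:full((a,b),190,115,9)
def O(i,f,L): return [(i,np.array(P)*m,f(*uv)) for P,uv in L]
b=[((45,45,14),(185,58)),((45,-45,14),(410,118)),((-45,-45,14),(355,348)),((-45,45,14),(122,285)),((-125,23,14),(122,515)),((-125,-23,14),(240,545))]
p=[((-100,14,86),(182,455)),((-100,-14,86),(262,475)),((0,0,96),(298,179))]
bs=[((45,-45,14),(80,290)),((45,45,14),(145,550)),((-45,45,14),(460,480)),((-125,23,14),(720,340)),((-125,-23,14),(680,228))]
ps=[((-100,14,86),(632,172)),((-100,-14,86),(603,92)),((0,0,96),(233,188))]
x0=[0.6,-.1,-.2]
print("top");A=fit(O(T,tu,b+p),x0)
print("scene");B=fit(O(S,su,bs+ps),x0)
print("both");fit(O(T,tu,b+p)+O(S,su,bs+ps),x0)
# head corners
hc=[((14,11,96),(272,133)),((14,-11,96),(338,147)),((-14,-11,96),(322,228)),((-14,11,96),(252,212))]
print("head");fit(O(T,tu,hc),x0)
t2=lambda a,b:full((a,b),130,160,9); s2=lambda a,b:full((a,b),310,280,9)
q=[((66,15.8,14),(192,110)),((66,-15.8,14),(287,135)),((-70,0,14),(123,527))]
qs=[((66,-15.8,14),(85,232)),((66,15.8,14),(135,375)),((-70,0,14),(683,130))]
print("sp");fit(O(T,t2,q),[.5,.3,0]);fit(O(S,s2,qs),[.5,.3,0]);fit(O(T,t2,q)+O(S,s2,qs),[.5,.3,0])
E
```

```text
top
[ 0.59841141 -0.16696143 -0.27492504] -15.752044223699517
[[-0.6, -0.8], [0.9, -0.3], [0.2, 0.6], [-0.5, 0.4], [-0.2, 0.2], [0.3, 0.6], [-0.0, -0.3], [-0.1, -0.2], [0.1, -0.2]]
scene
[ 0.59944982 -0.16543522 -0.28698524] -16.443043150901573
[[-0.8, -0.3], [-1.1, 0.3], [0.6, -0.5], [1.0, 0.6], [0.3, -1.3], [-0.0, 0.3], [-0.0, 0.1], [0.1, 0.5]]
both
[ 0.59889384 -0.16631096 -0.28084361] -16.091153381131214
[[-0.7, -1.0], [0.7, -0.3], [-0.2, 0.5], [-0.8, 0.1], [-0.7, -0.1], [-0.1, 0.4], [-0.5, -0.6], [-0.6, -0.4], [-0.1, -0.4], [-0.8, -0.5], [-0.9, -0.0], [0.7, -0.9], [1.0, -0.0], [0.2, -1.9], [-0.1, -0.3], [-0.1, -0.5], [0.1, 0.2]]
head
[ 0.59753547 -0.1659119  -0.23749744] -13.607600844164983
[[0.2, -0.0], [-0.2, 0.0], [-0.4, -0.1], [0.4, 0.1]]
sp
[ 0.54465339  0.28044998 -0.27573071] -15.798206038910905
[[0.1, -0.0], [-0.1, -0.0], [-0.0, 0.0]]
[ 0.54465069  0.28378919 -0.27717281] -15.88083242304421
[[-0.2, -0.1], [-0.0, 0.1], [0.3, -0.1]]
[ 0.54464933  0.28285052 -0.27662728] -15.849575911544715
[[-0.7, -0.0], [-0.9, 0.0], [-0.8, 0.0], [-0.5, -0.5], [-0.3, -0.3], [-0.1, -0.5]]
```

Run:
```python
from h import *
from rig import env
from scipy.spatial.transform import Rotation as Ro
W=env.camera_info("wrist"); s=env.sense()
R=cv2.Rodrigues(W["rvec"])[0]; c=-R.T@W["tvec"]
Rt=Ro.from_euler("xyz",s["tool_rot"],degrees=True).as_matrix()
print("cam in tool",Rt.T@(c-s["tool_pos"]),"axes cols x,y,z in tool\n",(Rt.T@R.T).round(3), env.tip_extent, s["t"])
```

```text
cam in tool [ 0.07526682  0.00028799 -0.13524875] axes cols x,y,z in tool
 [[-0.    -0.956 -0.294]
 [ 1.    -0.    -0.   ]
 [-0.    -0.294  0.956]] 0.008 0.15
```

```bash
cat > plan.py <<'E'
from h import *
from rig import env
from scipy.spatial.transform import Rotation as Ro
def plan(pos,yaw,n,g,roll=180,pitch=0):
    s=env.sense(); p=s["tool_pos"]; R0=Ro.from_euler("xyz",s["tool_rot"],degrees=True)
    R1=Ro.from_euler("xyz",[roll,pitch,yaw],degrees=True)
    w=(R0.inv()*R1).as_rotvec()/n; d=(np.array(pos)-p)/n
    print("from",p.round(4),s["tool_rot"].round(2),"t",s["t"],"per-row mm",np.linalg.norm(d)*1e3,"deg",np.degrees(np.linalg.norm(w)))
    R=R0
    print("; ".join(" ".join(f"{x:.4f}".rstrip("0").rstrip(".") for x in list((R0*Ro.from_rotvec(w*k)).inv().apply(d))+list(w)+[g]) for k in range(n)))
def st():
    s=env.sense(); print({k:np.round(s[k],4).tolist() for k in("t","q","tool_pos","tool_rot","ft_force","torque","gripper_width")})
E
python3 -c "
from plan import *
plan([0.53,0.27,0.2],-15.8,18,-1)"
```

```text
from [ 0.2478 -0.5462  0.2384] [-179.91   -0.     24.4 ] t 0.15 per-row mm 48.027621809262236 deg 2.233281040526067
0.033 -0.0348 0.0022 -0.0001 0 0.039 -1; 0.0316 -0.0361 0.0022 -0.0001 0 0.039 -1; 0.0302 -0.0373 0.0022 -0.0001 0 0.039 -1; 0.0287 -0.0384 0.0022 -0.0001 0 0.039 -1; 0.0272 -0.0395 0.0022 -0.0001 0 0.039 -1; 0.0256 -0.0406 0.0022 -0.0001 0 0.039 -1; 0.024 -0.0415 0.0022 -0.0001 0 0.039 -1; 0.0224 -0.0424 0.0022 -0.0001 0 0.039 -1; 0.0207 -0.0433 0.0022 -0.0001 0 0.039 -1; 0.019 -0.044 0.0022 -0.0001 0 0.039 -1; 0.0173 -0.0447 0.0022 -0.0001 0 0.039 -1; 0.0155 -0.0454 0.0022 -0.0001 0 0.039 -1; 0.0138 -0.046 0.0022 -0.0001 0 0.039 -1; 0.012 -0.0465 0.0022 -0.0001 0 0.039 -1; 0.0101 -0.0469 0.0021 -0.0001 0 0.039 -1; 0.0083 -0.0473 0.0021 -0.0001 0 0.039 -1; 0.0065 -0.0475 0.0021 -0.0001 0 0.039 -1; 0.0046 -0.0478 0.0021 -0.0001 0 0.039 -1
```

servo_tool(deltas="0.033 -0.035 0.002 0 0 0.039 -1; 0.032 -0.036 0.002 0 0 0.039 -1; 0.03 -0.037 0.002 0 0 0.039 -1; 0.029 -0.038 0.002 0 0 0.039 -1; 0.027 -0.04 0.002 0 0 0.039 -1; 0.026 -0.041 0.002 0 0 0.039 -1; 0.024 -0.042 0.002 0 0 0.039 -1; 0.022 -0.042 0.002 0 0 0.039 -1; 0.021 -0.043 0.002 0 0 0.039 -1; 0.019 -0.044 0.002 0 0 0.039 -1")

```text
t: 1.4
tool_pos: [0.4101, -0.0816, 0.2147]
tool_rot: [-179.6, 0.1, 0.9]
ft_force: [-0.2, 0.2, -0.7]
gripper_width: 0.0854
```

```bash
python3 -c "
from plan import *
plan([0.53,0.275,0.17],-15.8,9,-1)"
```

```text
from [ 0.4101 -0.0816  0.2147] [-1.796e+02  1.400e-01  9.300e-01] t 1.4 per-row mm 42.095285108409584 deg 1.8591997340567135
0.014 -0.0394 0.0052 -0.0007 0.0004 0.0324 -1; 0.0127 -0.0398 0.0052 -0.0007 0.0004 0.0324 -1; 0.0114 -0.0402 0.0052 -0.0007 0.0004 0.0324 -1; 0.0101 -0.0405 0.0051 -0.0007 0.0004 0.0324 -1; 0.0088 -0.0409 0.0051 -0.0007 0.0004 0.0324 -1; 0.0074 -0.0411 0.0051 -0.0007 0.0004 0.0324 -1; 0.0061 -0.0413 0.0051 -0.0007 0.0004 0.0324 -1; 0.0047 -0.0415 0.005 -0.0007 0.0004 0.0324 -1; 0.0034 -0.0417 0.005 -0.0007 0.0004 0.0324 -1
```

servo_tool(deltas="0.014 -0.04 0.005 0 0 0.033 -1; 0.013 -0.04 0.005 -0.001 0 0.033 -1; 0.012 -0.041 0.005 -0.001 0 0.033 -1; 0.01 -0.041 0.005 -0.001 0 0.033 -1; 0.009 -0.041 0.005 -0.001 0 0.033 -1; 0.008 -0.042 0.005 -0.001 0 0.033 -1; 0.006 -0.042 0.005 -0.001 0 0.033 -1; 0.005 -0.042 0.005 -0.001 0 0.033 -1; 0.004 -0.042 0.005 -0.001 0 0.033 -1; 0 0 0 0 0 0 -1")

```text
t: 2.65
tool_pos: [0.5361, 0.294, 0.1647]
tool_rot: [179.7, 0.4, -16.4]
ft_force: [0.4, -0.2, -0.4]
gripper_width: 0.0853
```

```bash
python3 -c "
from plan import *
st()
im=env.read_camera('wrist'); cv2.imwrite('pics/w1.png',im[:,:,::-1]); i=env.camera_info('wrist')
import pickle; pickle.dump(i,open('w1.pkl','wb'))
P=np.array([.5446,.2825,.014]);a=np.radians(-15.8);u=np.array([np.cos(a),np.sin(a),0]);n=np.array([-u[1],u[0],0])
for X in [(66,15.8),(66,-15.8),(0,0),(-70,0)]: print(X,proj(i,P+(X[0]*u+X[1]*n)*1e-3))
"
```

```text
{'t': 2.65, 'q': [25.5589, 7.2867, 75.8434, -0.0163, 97.3707, 131.9595], 'tool_pos': [0.5361, 0.294, 0.1647], 'tool_rot': [179.6531, 0.3616, -16.4037], 'ft_force': [0.3758, -0.1586, -0.4265], 'torque': [-0.0818, -0.0203, -0.019], 'gripper_width': 0.0853}
(66, 15.8) [[248.79366803  93.43645452]]
(66, -15.8) [[283.56605876  93.06350097]]
(0, 0) [[266.60071894 164.10798649]]
(-70, 0) [[266.92982565 230.16629735]]
```

View pics/w1.png

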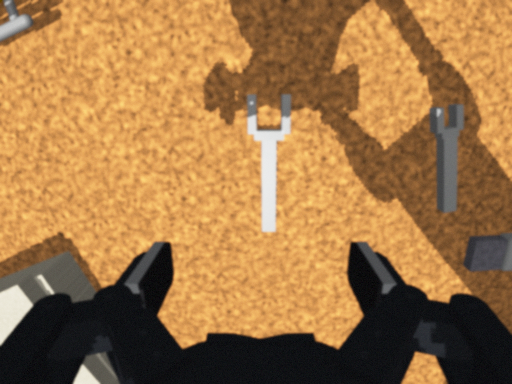

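```bash
python3 -c "
from h import *
crop('pics/w1.png','pics/w1c.png',235,85,70,155,5)"
```

```text
(no output)
```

View pics/w1c.png

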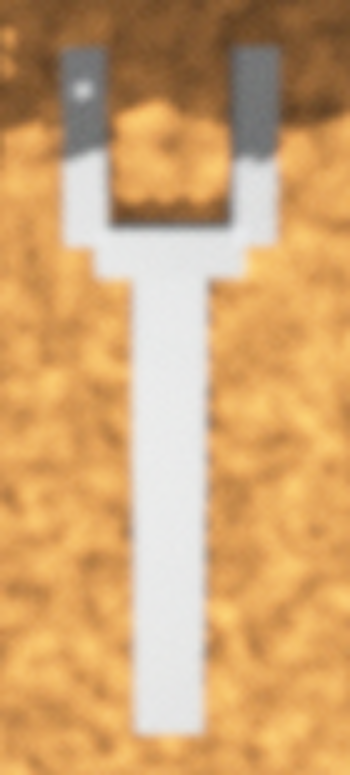

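```bash
python3 -c "
from fit import *
import pickle; i=pickle.load(open('w1.pkl','rb'))
f=lambda a,b:full((a,b),235,85,5)
L=[((66,15.8,14),(83,46)),((66,-15.8,14),(256,46)),((-70,0,14),(169,736)),((33,11.8,14),(108,225)),((33,-11.8,14),(233,225))]
v=fit([(i,np.array(P)*1e-3,f(*uv)) for P,uv in L],[.54,.28,-.27])
from plan import *
plan([v[0],v[1],0.035],np.degrees(v[2]),5,-1)
"
```

```text
[ 0.54364789  0.28081551 -0.28067781] -16.08165394400571
[[0.0, 0.0], [0.2, -0.1], [0.0, -1.3], [-0.2, 0.7], [-0.0, 0.5]]
from [0.5361 0.2927 0.1654] [179.65   0.32 -16.45] t 2.7 per-row mm 26.234486524265318 deg 0.12008295898081038
0.0023 0.0017 0.0261 0.0012 0.0011 -0.0013 -1; 0.0022 0.0017 0.0261 0.0012 0.0011 -0.0013 -1; 0.0022 0.0018 0.0261 0.0012 0.0011 -0.0013 -1; 0.0022 0.0018 0.0261 0.0012 0.0011 -0.0013 -1; 0.0021 0.0018 0.0261 0.0012 0.0011 -0.0013 -1
```

servo_tool(deltas="0.002 0.002 0.026 0.001 0.001 -0.001 -1; 0.002 0.002 0.026 0.001 0.001 -0.001 -1; 0.002 0.002 0.026 0.001 0.001 -0.001 -1; 0.002 0.002 0.026 0.001 0.001 -0.001 -1; 0.002 0.002 0.026 0.001 0.001 -0.001 -1; 0 0 0 0 0 0 -1")

```text
t: 3.45
tool_pos: [0.5427, 0.2729, 0.0354]
tool_rot: [180.0, -0.2, -16.4]
ft_force: [-0.3, 0.5, 0.6]
gripper_width: 0.0854
```

```bash
python3 -c "
from plan import *
st();plan([.5437,.2810,0.0115],-16.0,3,-1)
im=env.read_camera('wrist'); cv2.imwrite('pics/w2.png',im[:,:,::-1])"
```

```text
{'t': 3.45, 'q': [23.5751, 9.4298, 86.7709, -0.1621, 83.6682, 129.9459], 'tool_pos': [0.5427, 0.2729, 0.0354], 'tool_rot': [179.9606, -0.2039, -16.353], 'ft_force': [-0.3229, 0.5494, 0.6215], 'torque': [0.0337, 0.0193, 0.0081], 'gripper_width': 0.0854}
from [0.5427 0.2729 0.0354] [179.96  -0.2  -16.35] t 3.45 per-row mm 8.420508138190911 deg 0.13654565193323137
-0.0005 -0.0027 0.008 0.0002 -0.0012 -0.0021 -1; -0.0005 -0.0027 0.008 0.0002 -0.0012 -0.0021 -1; -0.0004 -0.0027 0.008 0.0002 -0.0012 -0.0021 -1
```

View pics/w2.png

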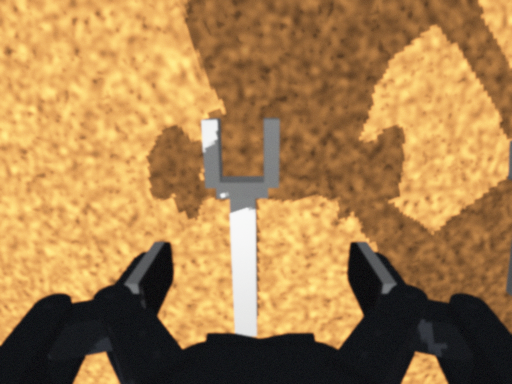

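servo_tool(deltas="0 -0.003 0.008 0 -0.001 -0.002 -1; 0 -0.003 0.008 0 -0.001 -0.002 -1; 0 -0.003 0.005 0 -0.001 -0.002 -1; 0 0 0 0 0 0 -1")

```text
t: 4.0
tool_pos: [0.5484, 0.2834, 0.0196]
tool_rot: [-179.7, -0.4, -16.0]
ft_force: [-0.4, -0.5, -0.4]
gripper_width: 0.0853
```

```bash
python3 -c "
from plan import *
plan([.5437,.2810,0.0115],-16.0,1,-1)
im=env.read_camera('wrist'); cv2.imwrite('pics/w3.png',im[:,:,::-1])"
```

```text
from [0.5484 0.2834 0.0196] [-179.69   -0.43  -15.98] t 4.0 per-row mm 9.68039362417091 deg 0.534701082016775
-0.004 0.0037 0.008 -0.0054 -0.0076 0.0003 -1
```

View pics/w3.png

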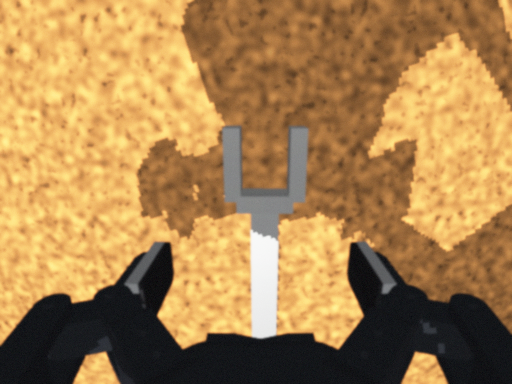

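servo_tool(deltas="-0.003 0.002 0.006 -0.003 -0.004 0 -1; -0.001 0.001 0.002 -0.002 -0.003 0 -1; 0 0 0 0 0 0 -1; 0 0 0 0 0 0 -1")

```text
t: 4.55
tool_pos: [0.5437, 0.2815, 0.0116]
tool_rot: [-180.0, -0.0, -16.0]
ft_force: [-0.2, 0.9, 0.5]
gripper_width: 0.0854
```

```bash
python3 -c "
from plan import *
plan([.5437,.2810,0.0115],-16.0,1,-1)"
```

```text
from [0.5437 0.2815 0.0116] [-1.7998e+02 -4.0000e-02 -1.5980e+01] t 4.55 per-row mm 0.5432616036072928 deg 0.05004205483514419
0.0002 0.0005 0.0001 -0.0004 -0.0007 0.0003 -1
```

servo_tool(deltas="0 0 0 0 0 0 1; 0 0 0 0 0 0 1; 0 0 0 0 0 0 1; 0 0 0 0 0 0 1; 0 0 0 0 0 0 1; 0 0 0 0 0 0 1", force=60)

```text
t: 5.3
tool_pos: [0.5441, 0.2817, 0.0123]
tool_rot: [-179.9, -0.1, -16.0]
ft_force: [0.2, -0.1, 0.6]
gripper_width: 0.0119
```

```bash
python3 -c "
from plan import *
st()
im=env.read_camera('wrist'); cv2.imwrite('pics/w4.png',im[:,:,::-1])"
```

```text
{'t': 5.3, 'q': [24.1935, 11.2613, 87.1571, -0.0037, 81.4667, 130.1845], 'tool_pos': [0.5441, 0.2817, 0.0123], 'tool_rot': [-179.9286, -0.0901, -15.9905], 'ft_force': [0.2392, -0.085, 0.6025], 'torque': [-0.0271, 0.0455, 0.0469], 'gripper_width': 0.0119}
```

View pics/w4.png

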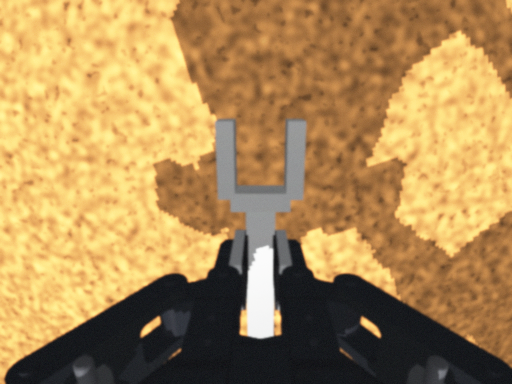

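Gripped: the handle (u≈261) lies centred between the pads, with the fork ahead.

servo_tool(deltas="0 0 -0.03 0 0 0 1; 0 0 -0.04 0 0 0 1; 0 0 -0.04 0 0 0 1; 0 0 -0.04 0 0 0 1; 0 0 0 0 0 0 1")

```text
t: 5.98
tool_pos: [0.5418, 0.2807, 0.161]
tool_rot: [179.7, 0.3, -16.0]
ft_force: [0.7, 1.5, -2.7]
gripper_width: 0.0119
```

```bash
python3 -c "
from plan import *
st()
plan([.5504,-.1527,0.145],-15,11,1)"
```

```text
{'t': 5.975, 'q': [24.1949, 7.0805, 76.4373, -0.0015, 96.9119, 130.1807], 'tool_pos': [0.5418, 0.2807, 0.161], 'tool_rot': [179.7217, 0.3273, -15.9868], 'ft_force': [0.7396, 1.5072, -2.6604], 'torque': [0.011, -0.012, -0.0349], 'gripper_width': 0.0119}
from [0.5418 0.2807 0.161 ] [179.72   0.33 -15.99] t 5.975 per-row mm 39.43673254597175 deg 0.09777395090707339
0.0116 0.0377 0.0016 0.0004 0.0005 -0.0016 1; 0.0115 0.0377 0.0016 0.0004 0.0005 -0.0016 1; 0.0115 0.0377 0.0016 0.0004 0.0005 -0.0016 1; 0.0114 0.0377 0.0015 0.0004 0.0005 -0.0016 1; 0.0114 0.0377 0.0015 0.0004 0.0005 -0.0016 1; 0.0113 0.0377 0.0015 0.0004 0.0005 -0.0016 1; 0.0112 0.0378 0.0015 0.0004 0.0005 -0.0016 1; 0.0112 0.0378 0.0015 0.0004 0.0005 -0.0016 1; 0.0111 0.0378 0.0015 0.0004 0.0005 -0.0016 1; 0.0111 0.0378 0.0015 0.0004 0.0005 -0.0016 1; 0.011 0.0378 0.0015 0.0004 0.0005 -0.0016 1
```

servo_tool(deltas="0.008 0.025 0.001 0 0.001 -0.002 1; 0.012 0.04 0.001 0 0.001 -0.002 1; 0.012 0.04 0.001 0 0 -0.002 1; 0.012 0.042 0.002 0 0 -0.002 1; 0.012 0.042 0.002 0.001 0 -0.002 1; 0.012 0.042 0.002 0.001 0 -0.002 1; 0.012 0.042 0.002 0.001 0 -0.002 1; 0.012 0.042 0.002 0 0 -0.002 1; 0.012 0.042 0.002 0 0 -0.002 1; 0.008 0.028 0.001 0 0 0 1")

```text
t: 7.22
tool_pos: [0.5383, -0.1301, 0.1184]
tool_rot: [179.4, 2.1, -14.6]
ft_force: [0.8, 0.4, -2.4]
gripper_width: 0.0118
```

```bash
python3 -c "
from plan import *
st()
plan([.5504,-.1527,0.135],-15,3,1)
im=env.read_camera('wrist'); cv2.imwrite('pics/w5.png',im[:,:,::-1])"
```

```text
{'t': 7.225, 'q': [-16.7005, 0.5952, 87.5685, -0.6814, 93.9373, 87.8753], 'tool_pos': [0.5383, -0.1301, 0.1184], 'tool_rot': [179.3969, 2.1245, -14.6213], 'ft_force': [0.7656, 0.4328, -2.444], 'torque': [0.0188, -0.0889, 0.0129], 'gripper_width': 0.0118}
from [ 0.5383 -0.1301  0.1184] [179.4    2.12 -14.62] t 7.225 per-row mm 10.177920382420858 deg 0.747525776834005
0.0056 0.0063 -0.0057 0.0035 0.0123 0.0023 1; 0.0057 0.0063 -0.0056 0.0035 0.0123 0.0023 1; 0.0058 0.0063 -0.0056 0.0035 0.0123 0.0023 1
```

View pics/w5.png

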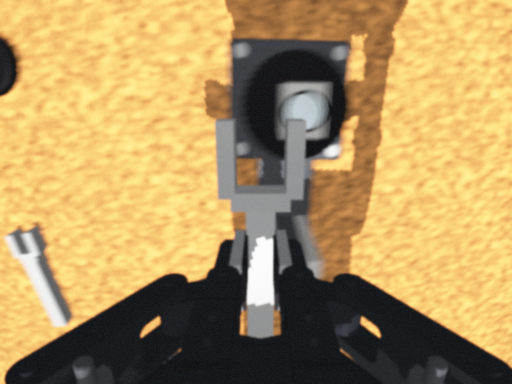

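The spanner is held fork-forward, and the head (centre ≈(304,110)) lies ahead and to the right. I'll raise and centre.

servo_tool(deltas="0 0 -0.012 0.004 0.012 0.002 1; 0.006 0.006 -0.003 0.004 0.012 0.002 1; 0.006 0.006 -0.002 0.003 0.012 0.002 1; 0.005 0.006 0 0 0 0 1; 0 0 0 0 0 0 1; 0 0 0 0 0 0 1")

```text
t: 8.02
tool_pos: [0.55, -0.1545, 0.1315]
tool_rot: [180.0, 0.3, -15.0]
ft_force: [-0.4, 0.0, -2.3]
gripper_width: 0.012
```

```bash
python3 -c "
from plan import *
import pickle
st()
i=env.camera_info('wrist');im=env.read_camera('wrist'); cv2.imwrite('pics/w6.png',im[:,:,::-1]);pickle.dump((i,env.sense()),open('w6.pkl','wb'))
crop('pics/w6.png','pics/w6c.png',190,40,140,190,4)
st()
plan([.5504,-.1527,0.135],-15,1,1)"
```

```text
{'t': 8.025, 'q': [-19.0697, 1.3461, 85.4495, -0.053, 93.473, 85.9522], 'tool_pos': [0.55, -0.1545, 0.1315], 'tool_rot': [179.9662, 0.2717, -15.0251], 'ft_force': [-0.3734, 0.0079, -2.2736], 'torque': [-0.0352, 0.0146, 0.0301], 'gripper_width': 0.012}
{'t': 8.075, 'q': [-19.0678, 1.3431, 85.4583, -0.0545, 93.4708, 85.9535], 'tool_pos': [0.5499, -0.1544, 0.1314], 'tool_rot': [179.9649, 0.2753, -15.0246], 'ft_force': [-0.2048, -0.2427, -2.0668], 'torque': [0.0313, 0.0026, 0.0167], 'gripper_width': 0.0122}
from [ 0.5499 -0.1544  0.1314] [179.96   0.28 -15.02] t 8.075 per-row mm 4.013356962414013 deg 0.2786191003386239
0 -0.0018 -0.0036 0.0006 0.0048 -0.0004 1
```

View pics/w6.png

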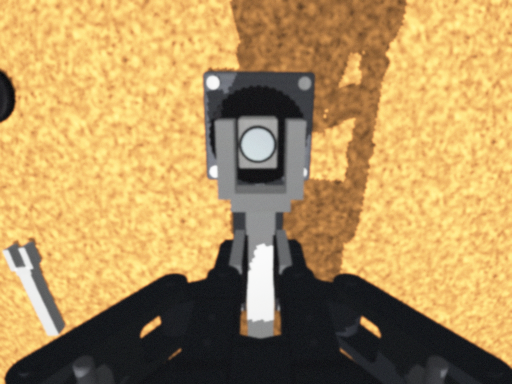

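View pics/w6c.png

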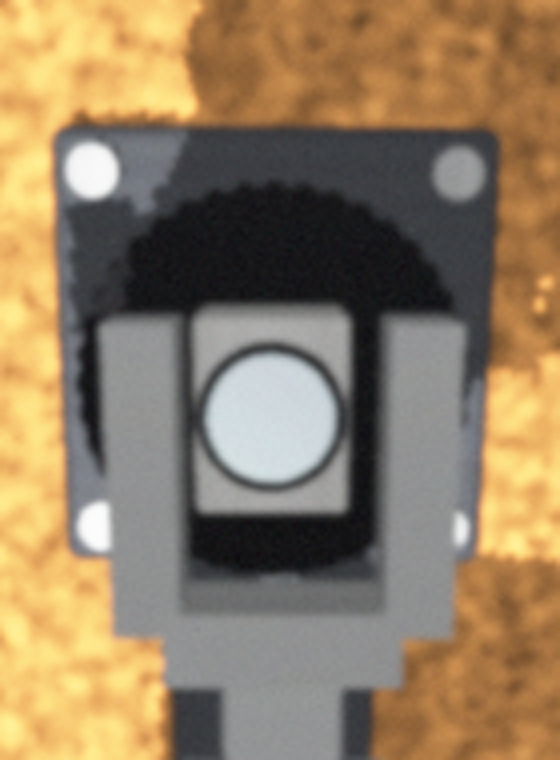

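```bash
cat > m6.py <<'E'
from fit import *
import pickle; i,s=pickle.load(open('w6.pkl','rb'))
f=lambda a,b:full((a,b),190,40,4)
F=lambda L,x0:fit([(i,np.array(P)*1e-3,f(*uv)) for P,uv in L],x0)
zt=(s["tool_pos"][2]-.0123+.014)*1e3
g=[.55,-.154,-.26];u=[.598,-.166,-.26]
print("spanner",zt);F([((66,19.8,zt),(100,318)),((66,-19.8,zt),(466,318)),((33,11.8,zt),(183,612)),((33,-11.8,zt),(384,612)),((24,7,zt),(222,690)),((24,-7,zt),(341,690))],g)
print("head");F([((14,11,96),(190,305)),((14,-11,96),(352,305)),((-14,-11,96),(349,516)),((-14,11,96),(195,516))],u)
print("lens");F([((0,0,96),(272,417))],u)
print("base");F([((45,45,14),(60,132)),((45,-45,14),(497,132)),((-45,45,14),(75,555)),((-45,-45,14),(474,555))],u)
E
python3 m6.py
```

```text
spanner 133.1158707832266
[ 0.54927339 -0.15449562 -0.26378943] -15.11402099505532
[[0.0, 1.0], [-0.0, 1.2], [-0.6, 0.0], [0.1, 0.1], [0.3, -1.4], [0.2, -1.3]]
head
[ 0.59839118 -0.16615669 -0.26092851] -14.950102545268297
[[0.3, 1.6], [-0.3, 1.5], [-0.2, -1.8], [0.1, -1.7]]
lens
[ 0.59772354 -0.16605023 -0.26      ] -14.896902673401405
[[0.0, 0.0]]
base
[ 0.59780606 -0.16641175 -0.2677727 ] -15.342245792714495
[[-2.6, -2.0], [2.1, -1.3], [-1.7, 1.9], [2.3, 2.4]]
```

Fork inner edges sit at crop x 183 and 384, the head at 190–352. The head is about 1.5 mm toward tool −y of the fork centre, and the yaws agree within 0.2°. I'll correct and descend to just above the head.

servo_tool(deltas="-0.0005 -0.001 0.005 0 0.003 0 1; -0.0005 -0.0005 0.005 0 0.002 0 1; 0 0 0.003 0 0 0 1; 0 0 0 0 0 0 1; 0 0 0 0 0 0 1")

```text
t: 8.7
tool_pos: [0.5489, -0.152, 0.1169]
tool_rot: [180.0, 0.0, -15.0]
ft_force: [-0.4, 0.1, -2.5]
gripper_width: 0.0121
```

```bash
python3 -c "
from plan import *
import pickle
st()
i=env.camera_info('wrist');im=env.read_camera('wrist'); cv2.imwrite('pics/w7.png',im[:,:,::-1]);pickle.dump((i,env.sense()),open('w7.pkl','wb'))
crop('pics/w7.png','pics/w7c.png',190,40,140,190,4)
plan([.5493,-.1527,0.118],-15.1,1,1,180,-.1)
sc=env.read_camera('scene'); cv2.imwrite('pics/s7.png',sc[:,:,::-1]);crop('pics/s7.png','pics/s7c.png',180,80,110,100,7)"
```

```text
{'t': 8.7, 'q': [-18.8798, 1.1656, 87.1176, -0.0264, 91.747, 86.1011], 'tool_pos': [0.5489, -0.152, 0.1169], 'tool_rot': [179.9757, 0.0319, -14.9817], 'ft_force': [-0.4337, 0.1131, -2.469], 'torque': [-0.064, 0.0104, -0.0205], 'gripper_width': 0.0121}
from [ 0.5489 -0.152   0.1169] [ 1.7998e+02  3.0000e-02 -1.4980e+01] t 8.75 per-row mm 1.3525344693427337 deg 0.17850706456133703
0.0006 0.0006 -0.0011 0.0004 0.0023 0.0021 1
```

View pics/w7c.png

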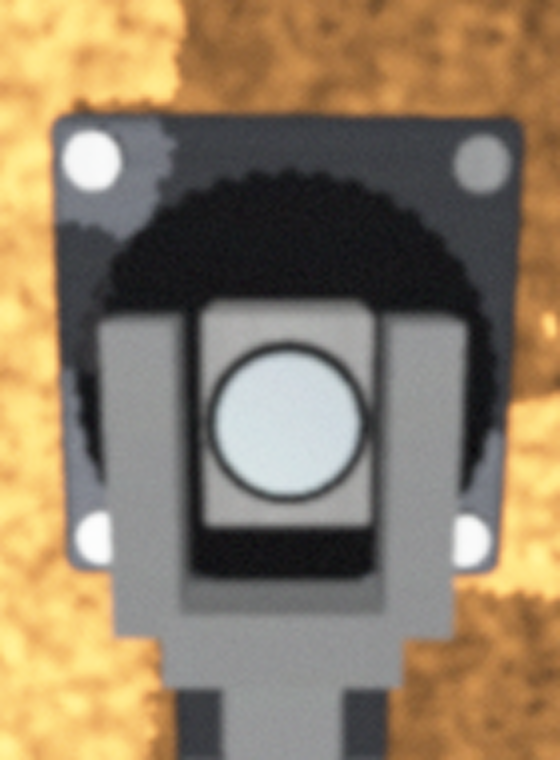

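View pics/s7c.png

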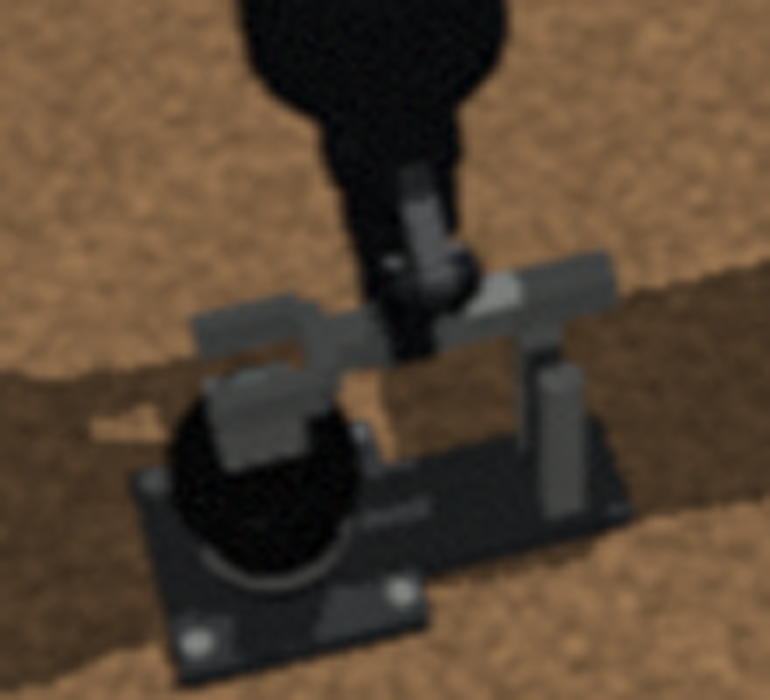

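The head centre (crop x≈288) is now 0.6 mm right of the fork centre (283.5). I'll correct that and lower over the head to an underside of ≈91 mm.

servo_tool(deltas="0.0005 0.0006 0.001 0 0.001 0 1; 0 0 0 0 0 0 1; 0 0 0 0 0 0 1")

```text
t: 9.18
tool_pos: [0.5495, -0.1529, 0.1163]
tool_rot: [180.0, -0.1, -15.0]
ft_force: [-0.0, -0.0, -2.6]
gripper_width: 0.0116
```

```bash
python3 -c "
from plan import *
st()
i=env.camera_info('wrist');im=env.read_camera('wrist'); cv2.imwrite('pics/w8.png',im[:,:,::-1])
crop('pics/w8.png','pics/w8c.png',190,40,140,190,4)
plan([.5493,-.1526,0.1033],-15.1,1,1,180,-.1)"
```

```text
{'t': 9.175, 'q': [-18.9558, 1.2073, 87.1398, -0.021, 91.5801, 86.0356], 'tool_pos': [0.5495, -0.1529, 0.1163], 'tool_rot': [179.9741, -0.0711, -14.992], 'ft_force': [-0.0035, -0.0266, -2.5645], 'torque': [-0.0269, 0.0049, -0.0251], 'gripper_width': 0.0116}
from [ 0.5495 -0.1529  0.1163] [ 1.7997e+02 -8.0000e-02 -1.4990e+01] t 9.225 per-row mm 13.019261118563675 deg 0.11804114835573272
-0.0003 -0.0002 0.013 0.0005 0.0004 0.0019 1
```

View pics/w8c.png

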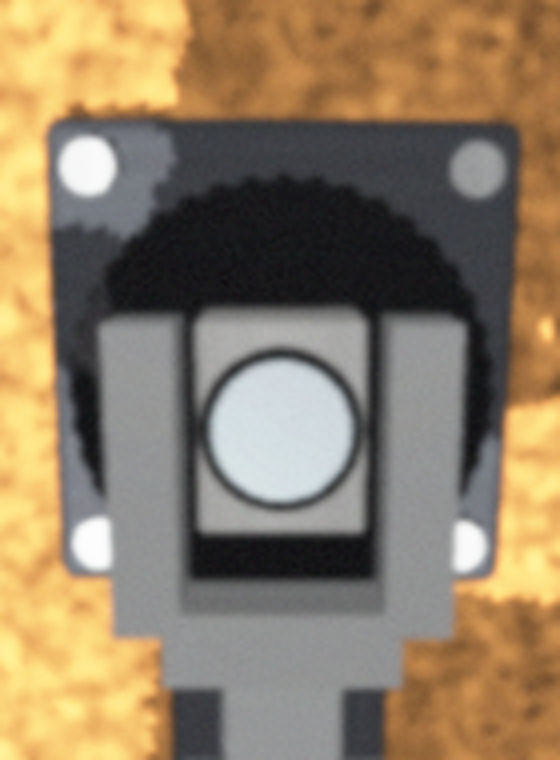

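servo_tool(deltas="0 -0.0002 0.004 0 0 0 1; 0 0 0.003 0 0 0.001 1; 0 0 0 0 0 0 1; 0 0 0 0 0 0 1")

```text
t: 9.72
tool_pos: [0.5494, -0.1526, 0.1085]
tool_rot: [180.0, -0.0, -15.1]
ft_force: [0.6, 0.0, -2.6]
gripper_width: 0.0125
```

```bash
python3 -c "
from plan import *
st()
i=env.camera_info('wrist');im=env.read_camera('wrist'); cv2.imwrite('pics/w9.png',im[:,:,::-1])
crop('pics/w9.png','pics/w9c.png',190,40,140,190,4)
plan([.5493,-.1527,0.1033],-15.1,1,1,180,-.1)"
```

```text
{'t': 9.725, 'q': [-18.9314, 1.3917, 87.749, -0.0225, 90.8128, 86.1192], 'tool_pos': [0.5494, -0.1526, 0.1085], 'tool_rot': [179.9744, -0.0448, -15.051], 'ft_force': [0.6225, 0.0062, -2.6081], 'torque': [0.0175, 0.0057, 0.03], 'gripper_width': 0.0125}
from [ 0.5494 -0.1526  0.1085] [ 1.7997e+02 -4.0000e-02 -1.5050e+01] t 9.775 per-row mm 5.187465265194844 deg 0.08319738271262513
-0.0001 0.0001 0.0052 0.0005 0.001 0.0009 1
```

View pics/w9c.png

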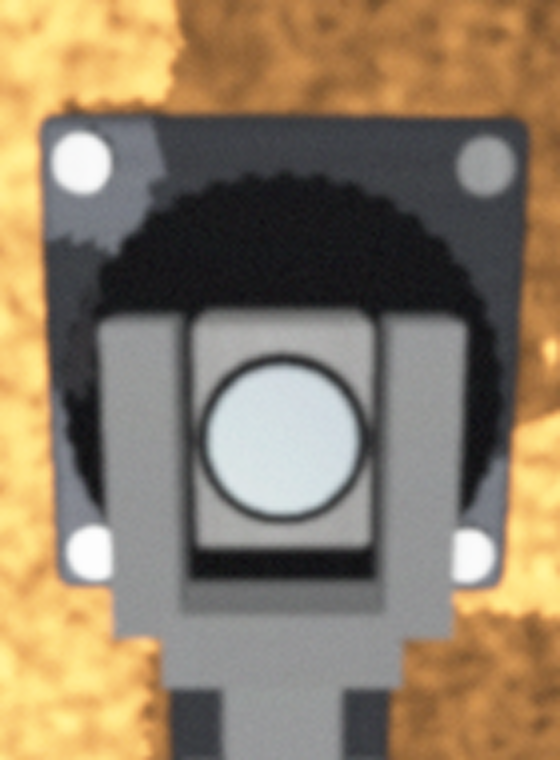

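Centred: head edges at 192 and 374, fork at 183 and 384, with about 3.7 mm of throat gap. Continuing down.

servo_tool(deltas="0 0 0.003 0 0.001 0 1; 0 0 0.003 0 0 0 1; 0 0 0 0 0 0 1; 0 0 0 0 0 0 1")

```text
t: 10.28
tool_pos: [0.5494, -0.1526, 0.1021]
tool_rot: [180.0, -0.1, -15.0]
ft_force: [-0.1, -0.3, -2.2]
gripper_width: 0.0118
```

```bash
python3 -c "
from plan import *
st()
i=env.camera_info('wrist');im=env.read_camera('wrist'); cv2.imwrite('pics/w10.png',im[:,:,::-1])
crop('pics/w10.png','pics/w10c.png',190,40,140,190,4)
sc=env.read_camera('scene'); cv2.imwrite('pics/s10.png',sc[:,:,::-1]);crop('pics/s10.png','pics/s10c.png',180,80,110,100,7)
plan([.5493,-.1527,0.1033],-15.6,1,1,180,-.1)"
```

```text
{'t': 10.275, 'q': [-18.932, 1.4984, 88.295, -0.0193, 90.0973, 86.1179], 'tool_pos': [0.5494, -0.1526, 0.1021], 'tool_rot': [179.9734, -0.1077, -15.05], 'ft_force': [-0.1498, -0.2919, -2.2035], 'torque': [-0.0299, -0.0264, 0.0338], 'gripper_width': 0.0118}
from [ 0.5494 -0.1526  0.1021] [ 1.7997e+02 -1.1000e-01 -1.5050e+01] t 10.375 per-row mm 1.194427317008809 deg 0.551430129465415
-0.0001 0.0001 -0.0012 0.0004 -0.0002 0.0096 1
```

View pics/w10c.png

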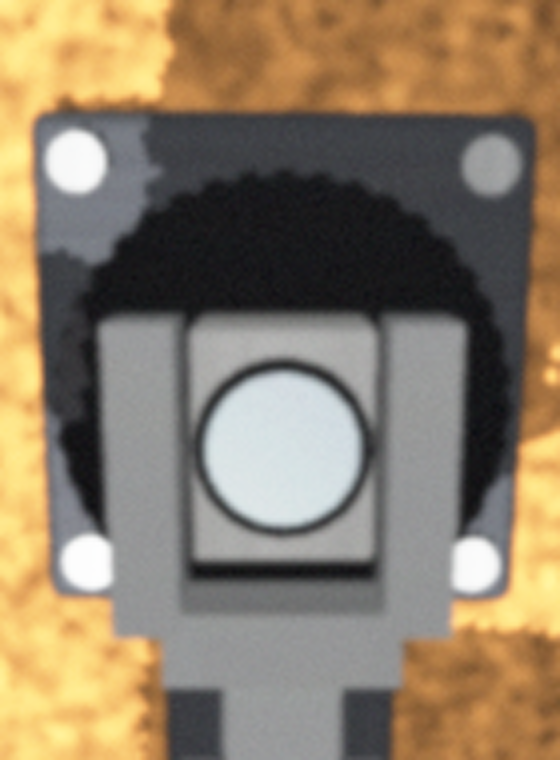

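View pics/s10c.png

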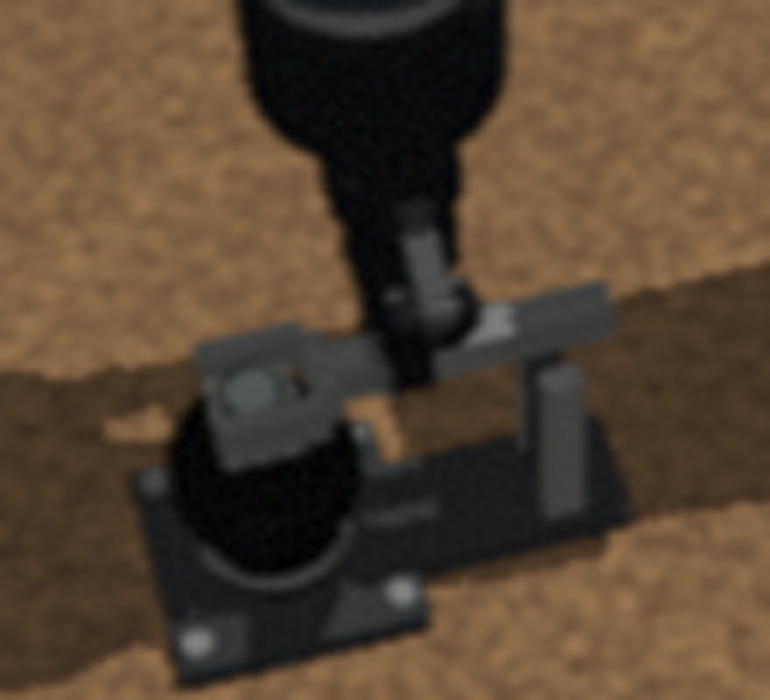

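The fork has entered over the head, with no contact force. The base plate is about 0.5° more clockwise than the spanner, so I'll turn about the jaws and continue down.

servo_tool(deltas="0 -0.0004 0 0 0 0.008 1; 0 0 0.002 0 0 0 1; 0 0 0.003 0 0 0 1; 0 0 0.002 0 0 0 1; 0 0 0 0 0 0 1")

```text
t: 11.0
tool_pos: [0.5495, -0.1522, 0.0946]
tool_rot: [180.0, -0.1, -15.5]
ft_force: [-0.5, 1.0, -2.6]
gripper_width: 0.0117
```

```bash
python3 -c "
from plan import *
st()
i=env.camera_info('wrist');im=env.read_camera('wrist'); cv2.imwrite('pics/w11.png',im[:,:,::-1])
crop('pics/w11.png','pics/w11c.png',190,40,140,190,4)
sc=env.read_camera('scene'); cv2.imwrite('pics/s11.png',sc[:,:,::-1]);crop('pics/s11.png','pics/s11c.png',180,80,110,100,7)"
```

```text
{'t': 11.0, 'q': [-18.8898, 1.7024, 88.8594, -0.0203, 89.3324, 86.6523], 'tool_pos': [0.5495, -0.1522, 0.0946], 'tool_rot': [179.9736, -0.1044, -15.5419], 'ft_force': [-0.4891, 1.0485, -2.6408], 'torque': [-0.0214, -0.0015, 0.0038], 'gripper_width': 0.0117}
```

View pics/w11c.png

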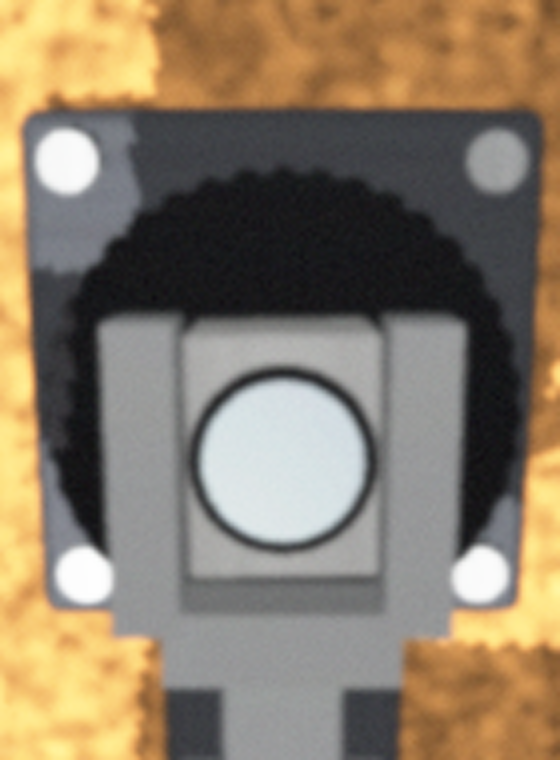

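View pics/s11c.png

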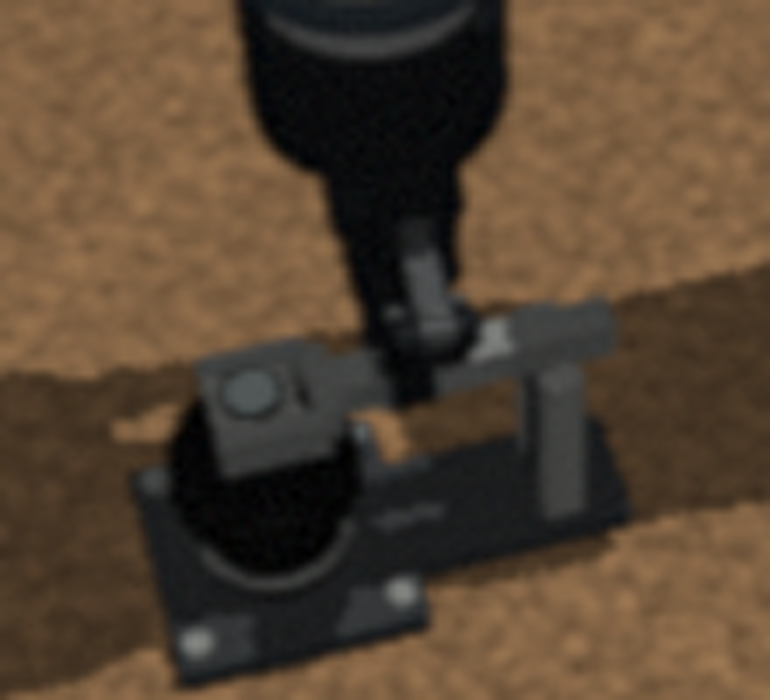

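Plate and spanner are aligned, there is no contact (Fz −2.6 is just the weight), and the tail is entering the posts. Final descent.

servo_tool(deltas="0 0 0.003 0 0 0 1; 0 0 0.003 0 0 0 1; 0 0 0.0015 0 0 0 1; 0 0 0 0 0 0 1")

```text
t: 11.6
tool_pos: [0.5497, -0.1523, 0.0868]
tool_rot: [180.0, -0.1, -15.5]
ft_force: [0.3, -0.5, -2.9]
gripper_width: 0.0118
```

```bash
python3 -c "
from plan import *
st()"
```

```text
{'t': 11.6, 'q': [-18.8915, 1.9281, 89.4242, -0.0212, 88.5152, 86.6513], 'tool_pos': [0.5497, -0.1523, 0.0868], 'tool_rot': [179.9711, -0.131, -15.5422], 'ft_force': [0.2795, -0.5434, -2.9275], 'torque': [0.0209, 0.0094, 0.0445], 'gripper_width': 0.0118}
```

servo_tool(deltas="0 0 0.0008 0 0 0 1; 0 0 0 0 0 0 1")

```text
t: 11.85
tool_pos: [0.5498, -0.1523, 0.0864]
tool_rot: [180.0, -0.2, -15.5]
ft_force: [-0.8, 0.6, -2.1]
gripper_width: 0.0122
```

```bash
python3 -c "
from plan import *
st()
i=env.camera_info('wrist');im=env.read_camera('wrist'); cv2.imwrite('pics/w12.png',im[:,:,::-1])
sc=env.read_camera('scene'); cv2.imwrite('pics/s12.png',sc[:,:,::-1]);crop('pics/s12.png','pics/s12c.png',180,80,110,100,7)"
```

```text
{'t': 11.85, 'q': [-18.8905, 1.9385, 89.4595, -0.02, 88.4341, 86.6524], 'tool_pos': [0.5498, -0.1523, 0.0864], 'tool_rot': [179.9703, -0.1665, -15.5424], 'ft_force': [-0.8121, 0.5966, -2.1243], 'torque': [0.0771, -0.0158, -0.0041], 'gripper_width': 0.0122}
```

View pics/s12c.png

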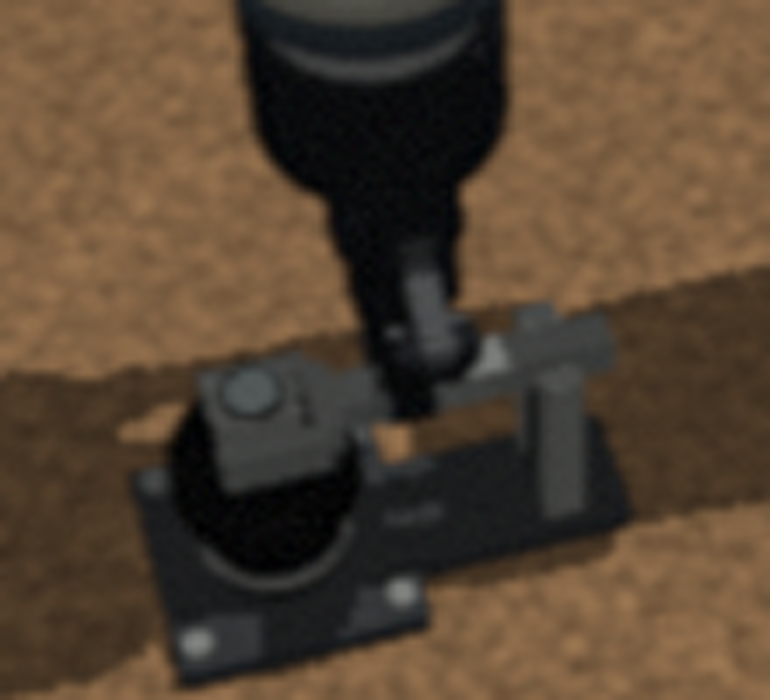

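The tail lies between both posts, and the fork is down over the head to shoulder height. Releasing and rising.

servo_tool(deltas="0 0 0 0 0 0 -1; 0 0 0 0 0 0 -1; 0 0 0 0 0 0 -1; 0 0 0 0 0 0 -1; 0 0 -0.02 0 0 0 -1; 0 0 -0.03 0 0 0 -1; 0 0 -0.03 0 0 0 -1; 0 0 0 0 0 0 -1")

```text
t: 12.95
tool_pos: [0.5506, -0.1526, 0.1749]
tool_rot: [180.0, -0.5, -15.5]
ft_force: [0.0, -0.4, -0.3]
gripper_width: 0.0855
```

```bash
python3 -c "
from plan import *
import pickle
st()
i=env.camera_info('wrist');im=env.read_camera('wrist'); cv2.imwrite('pics/w13.png',im[:,:,::-1]);pickle.dump((i,env.sense()),open('w13.pkl','wb'))
crop('pics/w13.png','pics/w13c.png',180,60,160,190,4)
sc=env.read_camera('scene'); cv2.imwrite('pics/s13.png',sc[:,:,::-1]);crop('pics/s13.png','pics/s13c.png',180,80,110,100,7)"
```

```text
{'t': 12.95, 'q': [-18.8876, 0.1434, 82.2594, -0.0192, 97.0836, 86.6521], 'tool_pos': [0.5506, -0.1526, 0.1749], 'tool_rot': [179.9511, -0.5115, -15.542], 'ft_force': [0.0064, -0.4037, -0.3408], 'torque': [-0.056, -0.018, 0.0216], 'gripper_width': 0.0855}
```

View pics/w13c.png

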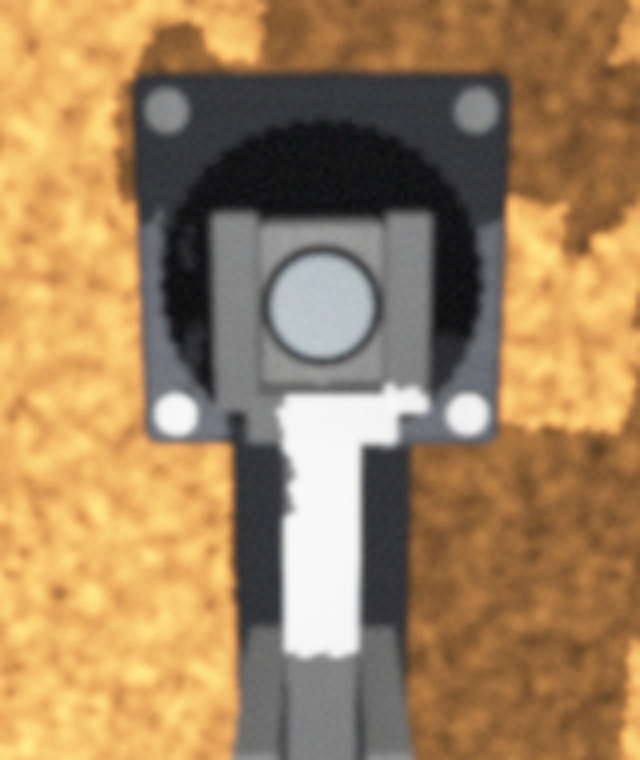

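View pics/s13c.png

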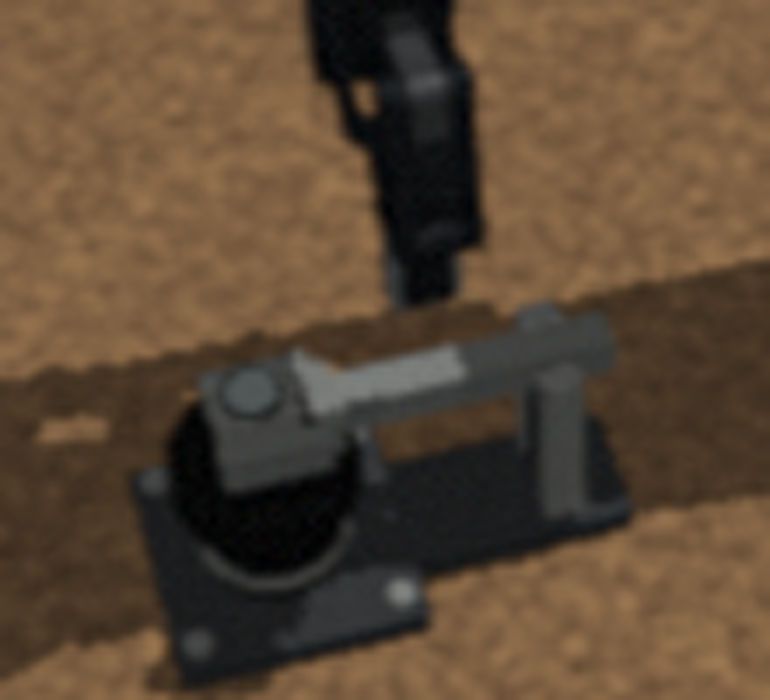

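Seated: the fork is on the head, the throat gap is about 3 mm, and the tail is between the posts. Next I'll go over the ring axis with the fingers turned to 48° from the handle line.

```bash
python3 -c "
from plan import *
plan([.5982,-.1662,0.165],26.4,6,-1)"
```

```text
from [ 0.5494 -0.1521  0.1711] [179.97  -0.2  -15.54] t 13.05 per-row mm 8.518152322792417 deg 6.990274293948899
0.0085 0.0001 0.001 0.0003 -0.0005 -0.122 -1; 0.0084 0.0011 0.001 0.0003 -0.0005 -0.122 -1; 0.0082 0.0021 0.001 0.0003 -0.0005 -0.122 -1; 0.0079 0.0031 0.001 0.0003 -0.0005 -0.122 -1; 0.0074 0.004 0.001 0.0003 -0.0005 -0.122 -1; 0.0069 0.0049 0.001 0.0003 -0.0005 -0.122 -1
```

servo_tool(deltas="0.0085 0 0.001 0 0 -0.122 -1; 0.0084 0.001 0.001 0 0 -0.122 -1; 0.0082 0.002 0.001 0 0 -0.122 -1; 0.008 0.003 0.001 0 0 -0.122 -1; 0.0075 0.004 0.001 0 0 -0.122 -1; 0.007 0.005 0.001 0 0 -0.122 -1; 0 0 0 0 0 0 -1; 0 0 0 0 0 0 -1")

```text
t: 14.05
tool_pos: [0.5953, -0.1641, 0.1524]
tool_rot: [-179.3, 0.7, 27.6]
ft_force: [0.4, 0.3, 0.2]
gripper_width: 0.0853
```

```bash
python3 -c "
from plan import *
plan([.5982,-.1662,0.125],26.4,3,-1)"
```

```text
from [ 0.5953 -0.1641  0.1524] [-179.33    0.67   27.55] t 14.05 per-row mm 9.199857243036586 deg 0.4967837924415326
0.0007 0.0012 0.0091 -0.0039 0.004 0.0067 -1; 0.0006 0.0011 0.0091 -0.0039 0.004 0.0067 -1; 0.0006 0.0011 0.0091 -0.0039 0.004 0.0067 -1
```

servo_tool(deltas="0.001 0.001 0.009 -0.004 0.004 0.007 -1; 0.0005 0.001 0.009 -0.004 0.004 0.007 -1; 0.0005 0.001 0.009 -0.004 0.004 0.007 -1; 0 0 0 0 0 0 -1; 0 0 0 0 0 0 -1")

```text
t: 14.68
tool_pos: [0.5972, -0.1656, 0.1225]
tool_rot: [180.0, 0.0, 26.1]
ft_force: [1.1, 0.5, -0.7]
gripper_width: 0.0856
```

```bash
python3 -c "
from plan import *
plan([.5982,-.1662,0.041],26.4,6,-1)
im=env.read_camera('wrist'); cv2.imwrite('pics/w14.png',im[:,:,::-1])
sc=env.read_camera('scene'); cv2.imwrite('pics/s14.png',sc[:,:,::-1]);crop('pics/s14.png','pics/s14c.png',180,80,110,100,7)"
```

```text
from [ 0.5972 -0.1656  0.1225] [1.7999e+02 1.0000e-02 2.6080e+01] t 14.675 per-row mm 13.585876107996558 deg 0.053383960950594805
0.0001 0.0002 0.0136 0 0 -0.0009 -1; 0.0001 0.0002 0.0136 0 0 -0.0009 -1; 0.0001 0.0002 0.0136 0 0 -0.0009 -1; 0.0001 0.0002 0.0136 0 0 -0.0009 -1; 0.0001 0.0002 0.0136 0 0 -0.0009 -1; 0.0001 0.0002 0.0136 0 0 -0.0009 -1
```

View pics/w14.png

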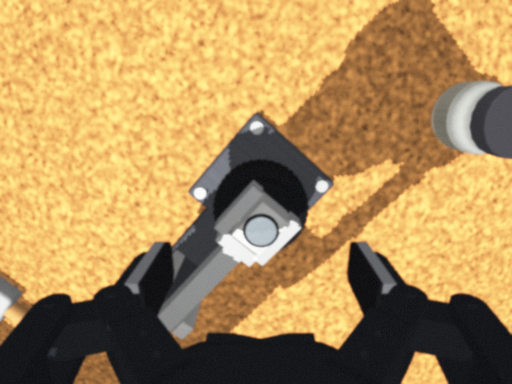

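View pics/s14c.png

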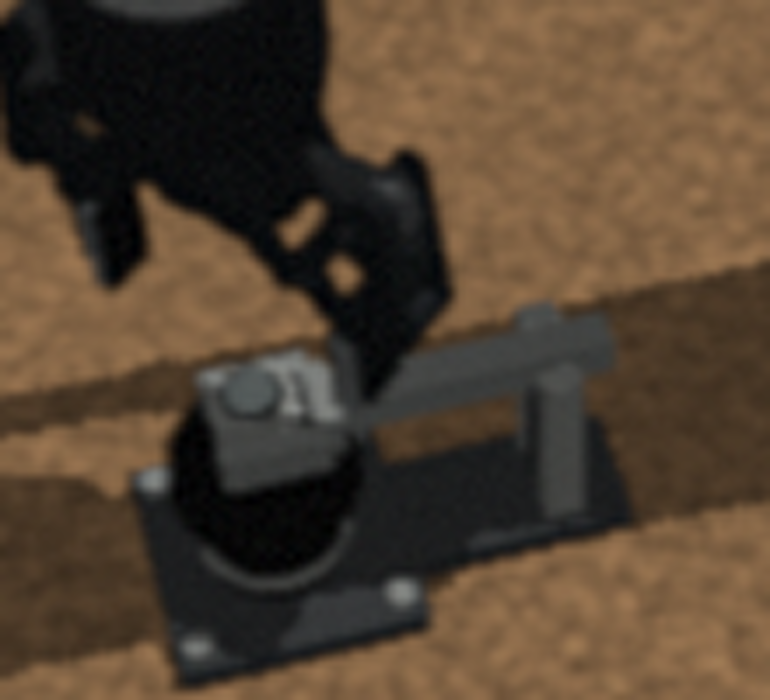

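The fingers straddle the unit: the head is at u≈261 midway between the pads, the left finger is clear of the handle, and the jar at (480,118) is clear. Descending.

servo_tool(deltas="0 0 0.012 0 0 0 -1; 0 0 0.015 0 0 0 -1; 0 0 0.015 0 0 0 -1; 0 0 0.01 0 0 0 -1; 0 0 0 0 0 0 -1; 0 0 0 0 0 0 -1")

```text
t: 15.52
tool_pos: [0.5969, -0.1655, 0.0659]
tool_rot: [-180.0, 0.1, 26.1]
ft_force: [0.4, -0.2, 0.1]
gripper_width: 0.0854
```

```bash
python3 -c "
from plan import *
st();plan([.5982,-.1662,0.042],26.4,2,-1)"
```

```text
{'t': 15.525, 'q': [-18.6352, 10.2257, 82.698, -0.0138, 87.1601, 45.2828], 'tool_pos': [0.5969, -0.1655, 0.0659], 'tool_rot': [-179.9508, 0.0692, 26.0828], 'ft_force': [0.3556, -0.2287, 0.1389], 'torque': [0.0192, 0.0246, -0.0494], 'gripper_width': 0.0854}
from [ 0.5969 -0.1655  0.0659] [-1.7995e+02  7.0000e-02  2.6080e+01] t 15.525 per-row mm 11.983702455456879 deg 0.1642161702341634
0.0004 0.0006 0.012 -0.0004 0.0006 -0.0028 -1; 0.0004 0.0006 0.012 -0.0004 0.0006 -0.0028 -1
```

servo_tool(deltas="0.0005 0.0006 0.01 0 0.001 -0.003 -1; 0.0005 0.0006 0.01 0 0 -0.003 -1; 0 0 0.002 0 0 0 -1; 0 0 0 0 0 0 -1")

```text
t: 16.02
tool_pos: [0.5989, -0.1663, 0.0432]
tool_rot: [180.0, -0.1, 26.5]
ft_force: [-0.3, -0.1, 0.3]
gripper_width: 0.0853
```

```bash
python3 -c "
from plan import *
st();plan([.5982,-.1662,0.042],26.4,1,-1)"
```

```text
{'t': 16.025, 'q': [-18.671, 11.2715, 83.8816, 0.0293, 84.8005, 44.8732], 'tool_pos': [0.5989, -0.1663, 0.0432], 'tool_rot': [179.9877, -0.0534, 26.4532], 'ft_force': [-0.2971, -0.0666, 0.2508], 'torque': [-0.0002, -0.0132, 0.0132], 'gripper_width': 0.0853}
from [ 0.5989 -0.1663  0.0432] [ 1.7999e+02 -5.0000e-02  2.6450e+01] t 16.025 per-row mm 1.437123024155567 deg 0.07639257686934961
-0.0006 -0.0004 0.0012 0.0002 -0.0009 0.0009 -1
```

Good position. Closing on the ring.

servo_tool(deltas="-0.0006 -0.0004 0.001 0 0 0 1; 0 0 0 0 0 0 1; 0 0 0 0 0 0 1; 0 0 0 0 0 0 1; 0 0 0 0 0 0 1", force=65)

```text
t: 16.65
tool_pos: [0.5979, -0.1657, 0.0431]
tool_rot: [-180.0, -0.1, 26.5]
ft_force: [-0.4, 2.1, 0.4]
gripper_width: 0.0623
```

```bash
python3 -c "
from plan import *
st()
sc=env.read_camera('scene'); cv2.imwrite('pics/s15.png',sc[:,:,::-1]);crop('pics/s15.png','pics/s15c.png',180,80,110,100,7)"
```

```text
{'t': 16.65, 'q': [-18.6635, 11.1329, 84.0574, 0.0682, 84.7947, 44.866], 'tool_pos': [0.5979, -0.1657, 0.0431], 'tool_rot': [-179.9627, -0.0587, 26.4643], 'ft_force': [-0.4424, 2.0806, 0.4015], 'torque': [0.1189, 0.1975, -0.0249], 'gripper_width': 0.0623}
```

View pics/s15c.png

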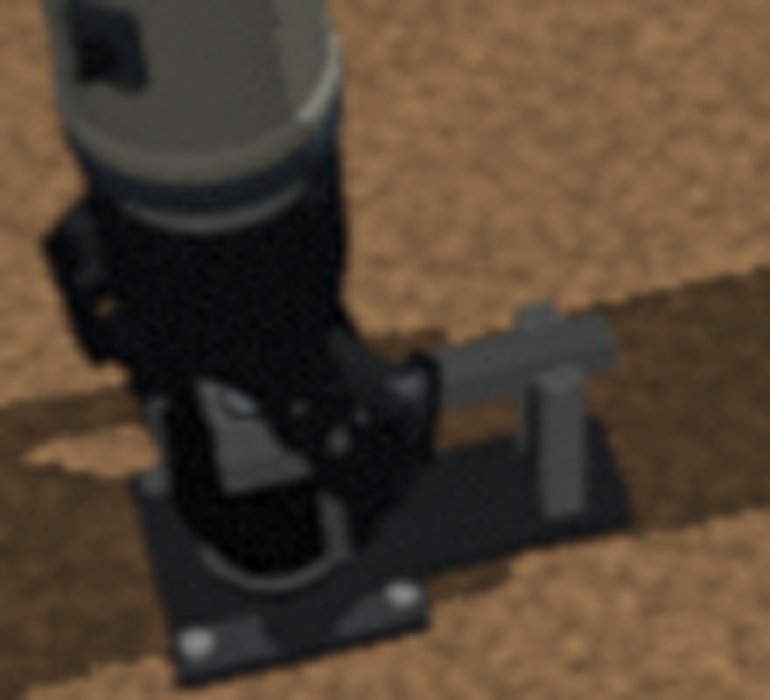

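Width is 62 mm, so the fingers hold the ring. The spanner is undisturbed. Starting to turn clockwise (+wz) in small steps.

servo_tool(deltas="0 0 0 0 0 0.02 1; 0 0 0 0 0 0.04 1; 0 0 0 0 0 0.04 1; 0 0 0 0 0 0.04 1")

```text
t: 17.2
tool_pos: [0.5979, -0.1657, 0.0431]
tool_rot: [-180.0, -0.0, 18.1]
ft_force: [-1.7, 0.8, 0.6]
gripper_width: 0.0622
```

```bash
python3 -c "
from plan import *
st();print(env.sense()['joint_torque'][5])"
```

```text
{'t': 17.2, 'q': [-18.6579, 11.14, 84.0497, 0.0548, 84.8024, 53.251], 'tool_pos': [0.5979, -0.1657, 0.0431], 'tool_rot': [-179.9609, -0.0389, 18.0862], 'ft_force': [-1.6501, 0.8444, 0.5842], 'torque': [0.0692, 0.1854, 0.2573], 'gripper_width': 0.0622}
-0.18615536391735077
```

servo_tool(deltas="0 0 0 0 0 0.05 1; 0 0 0 0 0 0.05 1; 0 0 0 0 0 0.05 1; 0 0 0 0 0 0.05 1; 0 0 0 0 0 0.05 1; 0 0 0 0 0 0.05 1; 0 0 0 0 0 0.05 1")

```text
t: 18.08
tool_pos: [0.5979, -0.1657, 0.0431]
tool_rot: [-180.0, -0.0, -2.8]
ft_force: [-1.7, 0.6, 0.3]
gripper_width: 0.0625
```

```bash
python3 -c "
from plan import *
st();print(env.sense()['joint_torque'][5])"
```

```text
{'t': 18.075, 'q': [-18.6442, 11.1513, 84.035, 0.0202, 84.8144, 74.1314], 'tool_pos': [0.5979, -0.1657, 0.0431], 'tool_rot': [-179.9805, -0.0048, -2.7774], 'ft_force': [-1.6676, 0.6207, 0.3356], 'torque': [0.1686, 0.212, 0.271], 'gripper_width': 0.0625}
-0.29453935101628304
```

servo_tool(deltas="0 0 0 0 0 0.025 1; 0 0 0 0 0 0.025 1; 0 0 0 0 0 0.02 1")

```text
t: 18.45
tool_pos: [0.5979, -0.1657, 0.0431]
tool_rot: [-180.0, -0.0, -7.0]
ft_force: [-1.3, -0.0, 0.7]
gripper_width: 0.0622
```

```bash
cat > q.py <<'E'
from plan import *
s=env.sense();print(s["t"],"yaw",s["tool_rot"][2].round(2),"turned",np.radians(26.46-s["tool_rot"][2]).round(4),"Mz",s["torque"][2].round(3),"j6",s["joint_torque"][5].round(3),s["ft_force"].round(1))
E
python3 q.py
```

```text
18.45 yaw -6.98 turned 0.5836 Mz 0.234 j6 0.054 [-1.3 -0.   0.7]
```

servo_tool(deltas="0 0 0 0 0 0.02 1; 0 0 0 0 0 0.02 1; 0 0 0 0 0 0.02 1")

```text
t: 18.82
tool_pos: [0.5979, -0.1658, 0.0431]
tool_rot: [-180.0, -0.0, -10.6]
ft_force: [-1.9, 0.9, 0.8]
gripper_width: 0.0623
```

```bash
python3 q.py
```

```text
18.825 yaw -10.64 turned 0.6475 Mz 0.21 j6 0.026 [-1.9  0.9  0.8]
```

servo_tool(deltas="0 0 0 0 0 0.02 1; 0 0 0 0 0 0.02 1")

```text
t: 19.08
tool_pos: [0.5979, -0.1658, 0.0431]
tool_rot: [-180.0, -0.0, -13.1]
ft_force: [-1.4, 0.5, -0.0]
gripper_width: 0.0622
```

```bash
python3 q.py
```

```text
19.075 yaw -13.09 turned 0.6902 Mz 0.223 j6 0.026 [-1.4  0.5 -0. ]
```

servo_tool(deltas="0 0 0 0 0 0.02 1; 0 0 0 0 0 0.02 1; 0 0 0 0 0 0.02 1")

```text
t: 19.45
tool_pos: [0.5979, -0.1658, 0.0431]
tool_rot: [-180.0, 0.0, -16.8]
ft_force: [-0.0, 1.0, 0.9]
gripper_width: 0.0625
```

```bash
python3 q.py
```

```text
19.45 yaw -16.77 turned 0.7545 Mz 0.25 j6 0.026 [-0.   1.   0.9]
```

servo_tool(deltas="0 0 0 0 0 0.02 1; 0 0 0 0 0 0.02 1; 0 0 0 0 0 0.02 1")

```text
t: 19.82
tool_pos: [0.5979, -0.1658, 0.0431]
tool_rot: [-180.0, 0.0, -20.5]
ft_force: [-1.4, 0.8, 0.4]
gripper_width: 0.0625
```

```bash
python3 q.py
```

```text
19.825 yaw -20.46 turned 0.8189 Mz 0.247 j6 0.026 [-1.4  0.8  0.4]
```

servo_tool(deltas="0 0 0 0 0 0.02 1; 0 0 0 0 0 0.02 1; 0 0 0 0 0 0.02 1")

```text
t: 20.2
tool_pos: [0.5979, -0.1658, 0.0431]
tool_rot: [-180.0, 0.0, -24.1]
ft_force: [-1.0, 0.6, 1.3]
gripper_width: 0.0622
```

```bash
python3 q.py
```

```text
20.2 yaw -24.1 turned 0.8824 Mz 0.929 j6 0.629 [-1.   0.6  1.3]
```

The end stop is reached (Mz 0.93). Easing up to about 1.1 N m and holding.

servo_tool(deltas="0 0 0 0 0 0.006 1")

```text
t: 20.32
tool_pos: [0.5979, -0.1659, 0.0431]
tool_rot: [180.0, -0.0, -24.4]
ft_force: [-1.2, -0.4, 0.9]
gripper_width: 0.0622
```

```bash
python3 q.py
```

```text
20.325 yaw -24.44 turned 0.8883 Mz 0.972 j6 0.983 [-1.2 -0.4  0.9]
```

servo_tool(deltas="0 0 0 0 0 0.005 1; 0 0 0 0 0 0.002 1")

```text
t: 20.58
tool_pos: [0.5979, -0.1658, 0.0431]
tool_rot: [180.0, -0.0, -24.8]
ft_force: [-1.4, 0.2, 0.2]
gripper_width: 0.0622
```

```bash
python3 q.py
```

```text
20.575 yaw -24.78 turned 0.8943 Mz 1.193 j6 1.159 [-1.4  0.2  0.2]
```

servo_tool(deltas="0 0 0 0 0 0 1; 0 0 0 0 0 0 1; 0 0 0 0 0 0 1; 0 0 0 0 0 0 1")

```text
t: 21.08
tool_pos: [0.5979, -0.1658, 0.0431]
tool_rot: [180.0, -0.0, -24.8]
ft_force: [-2.4, 0.2, 0.1]
gripper_width: 0.0622
```

```bash
python3 q.py
```

```text
21.075 yaw -24.77 turned 0.8941 Mz 1.101 j6 1.027 [-2.4  0.2  0.1]
```

Held about 1.1 N m for more than 0.5 s. Releasing and going straight up.

servo_tool(deltas="0 0 0 0 0 0 -1; 0 0 0 0 0 0 -1; 0 0 0 0 0 0 -1; 0 0 0 0 0 0 -1; 0 0 -0.015 0 0 0 -1; 0 0 -0.03 0 0 0 -1; 0 0 -0.04 0 0 0 -1; 0 0 -0.04 0 0 0 -1; 0 0 0 0 0 0 -1")

```text
t: 22.2
tool_pos: [0.5985, -0.1663, 0.1772]
tool_rot: [-180.0, -0.3, -25.0]
ft_force: [-0.5, -0.4, -0.2]
gripper_width: 0.085
```

```bash
python3 -c "
from plan import *
st()
im=env.read_camera('wrist'); cv2.imwrite('pics/w20.png',im[:,:,::-1])
sc=env.read_camera('scene'); cv2.imwrite('pics/s20.png',sc[:,:,::-1]);crop('pics/s20.png','pics/s20c.png',180,80,110,100,7)
t=env.read_camera('top'); cv2.imwrite('pics/t20.png',t[:,:,::-1])"
```

```text
{'t': 22.2, 'q': [-18.6629, 7.9983, 73.8088, -0.0091, 97.8751, 96.3566], 'tool_pos': [0.5985, -0.1663, 0.1772], 'tool_rot': [-179.9738, -0.3168, -25.0208], 'ft_force': [-0.4852, -0.3569, -0.1907], 'torque': [0.0368, -0.046, 0.0077], 'gripper_width': 0.085}
```

View pics/w20.png

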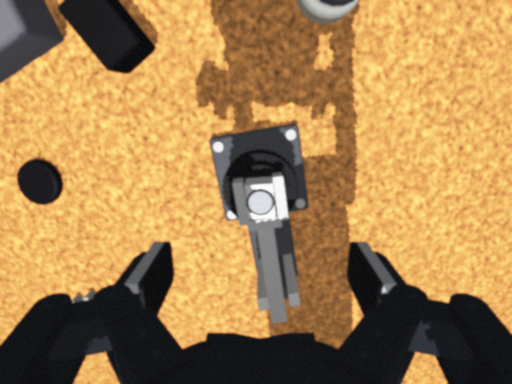

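View pics/s20c.png

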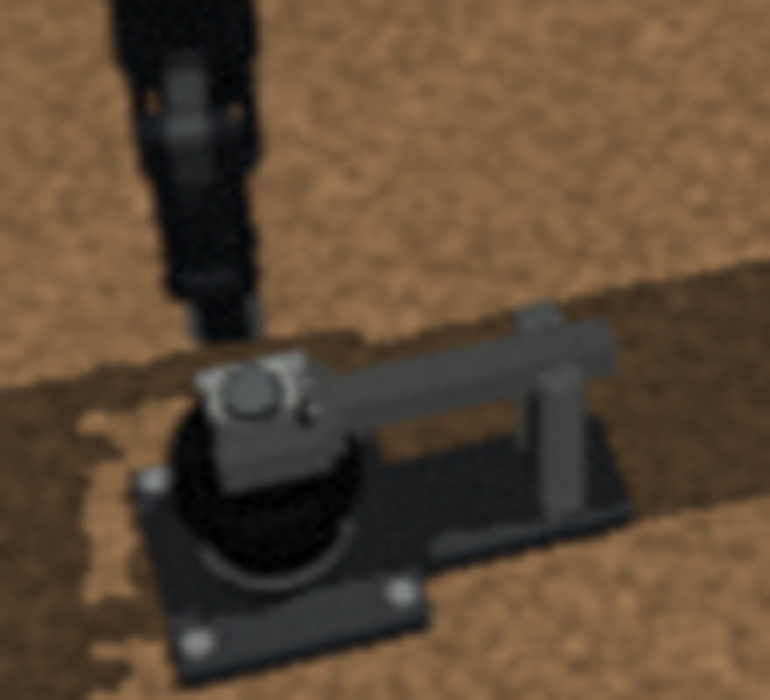

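View pics/t20.png

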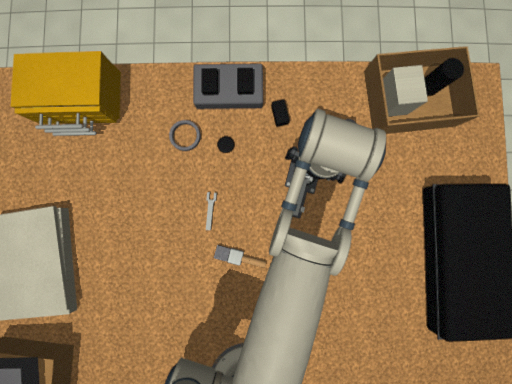

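The spanner is still seated: the head at (260,202) is in the fork and the tail is between the posts. The bystanders are unmoved and nothing is being touched. Handing in.

```bash
python3 -c "
from rig import env
print(env.close_job())"
```

```text
the job is handed in; nothing more can be done
None
```

The lock ring is tight, and the larger spanner is still seated with the barrel held. The job is handed in; the arm's last move ended at about 22 s of the 67 s.

- **Spanner:** I laid it over the flats and lowered it to shoulder height, with the tail between the stop posts. I saw no contact force beyond its own weight on the way down.
- **Ring:** I gripped it at 65 N and turned it clockwise about 0.89 rad. The running torque was about 0.25 N m until the thread ended. I then held it at about 1.1–1.2 N m for over 0.5 s before releasing and rising clear.
- **Last checks:** The final pictures show the fork on the head, the tail between the posts, and nothing touched by the robot. The small spanner, lens cap, tape, battery and brush show no change in the top view. The jar is hidden by the arm there; the wrist view shows it standing behind the unit. Peak wrist torque was about 1.2 N m, and wrist forces stayed at about 3 N in every reading.
- **Minor disagreement:** The cameras put the unit's yaw between −15.3° and −16.4°. I resolved this with the close wrist view at about −15.6°, and the tail went between the posts cleanly.

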